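# Pack the rock outcrops into the snap-cover plinth

## Task

Pack all the brown rock outcrops away inside the grey plinth box. First move those standing on its white cover over onto the chessboard and let go of them; then squeeze the black release tab in towards the white ear beside it and swing the cover well up past upright, put every outcrop (those on the board and those on the table) into the box, and swing the cover down until it is flush and its tab has snapped back out. Leave the rook, dish, jar and mug where they stand.

Things in the scene. Friction and masses are not known exactly. Their poses are not given: they have to be found in the camera images.
- well_floor (a point): grey plastic plinth box, fixed, outside 212 (x) x 232 (y) x 62 mm high; open well 196 (x) x 216 (y) mm, 56 mm deep from rim to floor (50 mm under the shut cover). Point: middle of the well floor, 6 mm above the table; -x is the tab side, +x the hinge side, z up. On the floor a catch block 22 mm high fills x -98 to -80, y 0 to 44 mm; nothing can stand there.
- cover_hinge (a point): middle of the hinge line of the white cover, 98 mm along +x and 53 mm above well_floor; axes turn with the cover (x away from the tab, y along the hinge, z out of its top face). The cover is a plate 194 x 212 x 6 mm, flush with the box rim when shut, reaching from here to x = -194 mm.
- cover (a joint): cover angle, rad: 0 shut, 1.8 fully open (tab edge swings up and over, turning about the box's +y). Stiff hinge: stays where it is left; 1 to 3 N at the tab edge moves it. Shut with the tab out, the hook holds it (play about 0.015 rad). To shut it, lower it with the tab held in and let go, or press the tab edge down (about 12 N) until it snaps.
- cover_ears (a point): between the fixed white ear (-y) and the black tab (+y), both standing 34 mm up from the cover near its tab edge, 24 mm long (x), 7 mm thick (y); 42 mm over their outer faces, 34 mm with the tab fully in. Point: mid-way between outer faces with the tab in, 24 mm above the cover, 176 mm from the hinge; moves with the cover, has its axes. Pinched across y, the ears can turn between the fingers.
- tab_face (a point): middle of the outer (+y) face of the black release tab, 24 mm above the cover's top face; axes as the cover.
- tab (a joint): travel of the release tab, m: 0 out (hook caught when the cover is shut), 0.008 fully in, towards the fixed ear (-y of the cover). Sprung out: 3.5 N to start, 7.5 N fully in. The hook is free of the lip from about 0.005.
- board_top (a point): folding wooden chessboard, lying open and flat, 220 x 220 mm, 16 mm thick, fixed; this point is the middle of its top face, axes along its sides, z up. The rook stands on it near the corner at -x, +y.
- rook_mid (a point): black plastic rook, 28 mm across and 52 mm high, loose, standing on the chessboard; its centre, 26 mm above its foot. Not to be disturbed.
- dish_mid (a point): round white ceramic dish, 110 mm across, 30 mm high; its centre, 15 mm above the table. Not to be disturbed.
- jar_mid (a point): small closed jar, 48 mm across, 60 mm high; its centre, 30 mm above the table. Not to be disturbed.
- mug_mid (a point): mug, 76 mm across, 85 mm high, handle to one side; its centre, 42.5 mm above the table. Not to be disturbed.
- rock1_mid (a point): brown resin rock outcrop, 64 mm long (x) x 40 mm wide (y) x 40 mm high, flat-sided enough to be gripped across its 40 mm width, about 0.14 kg; this point is its centre, half-way up (20 mm above its underside); z up. At first it stands on the plinth's cover; may be absent.
- rock2_mid (a point): brown resin rock outcrop, 64 mm long (x) x 40 mm wide (y) x 40 mm high, flat-sided enough to be gripped across its 40 mm width, about 0.14 kg; this point is its centre, half-way up (20 mm above its underside); z up. At first it stands on the plinth's cover; may be absent.
- rock3_mid (a point): brown resin rock outcrop, 64 mm long (x) x 40 mm wide (y) x 40 mm high, flat-sided enough to be gripped across its 40 mm width, about 0.14 kg; this point is its centre, half-way up (20 mm above its underside); z up. At first it stands on the table; may be absent.
- rock4_mid (a point): brown resin rock outcrop, 64 mm long (x) x 40 mm wide (y) x 40 mm high, flat-sided enough to be gripped across its 40 mm width, about 0.14 kg; this point is its centre, half-way up (20 mm above its underside); z up. At first it stands on the table; may be absent.
- rock5_mid (a point): brown resin rock outcrop, 64 mm long (x) x 40 mm wide (y) x 40 mm high, flat-sided enough to be gripped across its 40 mm width, about 0.14 kg; this point is its centre, half-way up (20 mm above its underside); z up. At first it stands on the table; may be absent.
Things that resemble listed ones, but are neither listed nor needed, are in the scene too. What is shaped like the part that bears rock3_mid but blue or red is not meant. What is shaped like the part that bears rock1_mid but purple or turquoise is not meant.

How it is judged:
By the outcome, as a careful person would: the job done as asked, in the order asked, and still so for the second after the job is handed in, with the robot touching nothing.
Of rock1, rock2 only 1 to 2 are there at a start; the rules pass over those that are not, and their reading is None.
Of rock3, rock4, rock5 only 2 to 2 are there at a start; the rules pass over those that are not, and their reading is None.
At some moment in a run one of rock3, rock4, rock5 may be knocked a few centimetres aside while the robot is not near it.
Once in a run the grip may slacken for a moment while it holds something.
It also fails if it takes over 210 s, if anything falls off the work surface, if the arm or the gripper's body presses on something with over 40 N, if the wrist force passes 120 N, or if a joint passes its speed limit or range.

## Robot

A 7-joint arm with a two-finger parallel gripper is mounted at the origin on the work surface. World frame = base frame: x ahead of the robot, y to its left, z up, the work surface at z = 0. Lengths are in m, angles in rad, forces in N, time in s.
With the tool pointing down it reaches from about 0.425 to 0.825 m from the base axis. Payload 3.6 kg.
Tool frame: the origin (TCP) lies at the very end of the fingers, on their centre line; the grasp point (between the pads) lies 19 mm behind it; z points along the fingers, y is the direction in which the jaws open and shut (so a half turn about z gives the same grasp; the last joint's range is limited). The gripper opens to 93 mm and grips with 3 to 60 N. Pads are 15 mm wide; open, the fingers measure 128 mm over their backs; the gripper's body (75 mm by 188 mm) begins 65 mm behind the grasp point.
Start: joints at [-1.165, 0.615, -0.013, 1.423, 0.008, 1.103, -0.04], TCP at [0.272, 0.59, 0.219] pointing down, gripper open.
Joint ranges: [-3.12, 3.12], [-0.3, 2.06], [-1.34, 1.32], [0.26, 2.42], [-1.36, 4.5], [0.01, 1.98], [-2.84, 2.84]. Speed limits (rad/s): [2.79, 2.79, 3.14, 3.14, 3.14, 3.14, 3.14].

## Interface

Orientations are given as a unit quaternion [x, y, z, w].
In Python, from station import monitor, cams, manip gives the robot as it stands.
- The arm moves only by the tool carry_out, never from a script. Its argument "deltas" is one flat list of numbers, 7 for each row, row after row: the shift along the world's x, y, z in m, then the turn, a rotation vector about the world's x, y, z in rad, then the finger opening in m, from 0 to 0.093. In form: [x, y, z, rx, ry, rz, gripper, x, y, z, rx, ry, rz, gripper, ...]. A call has 1 to 10 rows; each row shifts and turns the commanded pose from where the row before left it; what a row does not reach is not made up. A row lasts 1/12 s, in which the tool goes at most 41.7 mm and 7.16 degrees, less where a joint would pass 70% of its speed; a pose out of reach is approached as far as the arm can. A call with a gripper value outside its range is refused whole. The fingers move at their own pace and stop on an object; the grip force is fixed at half the most. Time passes only in rows, so rows that do not move let the fingers close. It gives the time, the measured TCP pose, the force and the opening at its end, in the units of the state.
- monitor.state(): the state, without advancing time (a new reading comes with each control period).
- cams.snapshot(name): name is "side" or "top"; returns (picture, depth): 384x512x3 uint8, red, green, blue; 384x512 float32, m along the optical axis (not along the pixel's ray), 0 where there is no reading.
- cams.camera_info(name): a dict with "K" (3x3 intrinsics, pixels), "dist" ([k1, k2, p1, p2, k3] as OpenCV has them; the pictures are not rectified), "rvec" (rotation vector, rad) and "tvec" (3), from world to camera coordinates, as OpenCV has them. Camera axes: x right, y down, z forward; pixel columns grow to the right and rows downward; lengths in m; the calibration is good to about 2 mm. A picture is of the moment at which its call begins. camera_info takes no time and is no camera call.
- manip.sign_off(): hands the job in, once; it reports no verdict.
The state is a dict: "clock": time; "q": joint angles; "qvel": joint speeds; "effort": joint torques, N m; "position": TCP position; "tcp_rot": TCP orientation; "contact_force": force on the tool from outside, world axes, zero at the start; "moment": the same for the moment, N m; "opening": finger opening in m.
Only numpy, scipy, OpenCV 4.12 (cv2) and the standard library are available. Lean on these libraries where they do the work, as an engineer would, in place of code of your own. Each camera call takes 0.05 s, during which the arm holds its last target.

## Working session

There is one attempt and no reset: what is moved stays moved. The work goes in short steps, Python scripts to look and compute and a tool call to move; the robot and the scene stay as the last step left them, time stands still between calls to the robot, and variables do not carry over. Pictures are saved under pics/ and viewed, and the job is handed in when it is done.

Besides the shell and the picture viewer there is one more tool, called after "Emit:" as name(argument=value, ...) on one line, values as JSON. carry_out: Moves the arm, as the interface text tells. Its arguments: {"type":"object","properties":{"deltas":{"type":"array","items":{"type":"number"}}},"required":["deltas"]}

```bash
ls; mkdir -p pics; cat > h.py <<'E'
import numpy as np, cv2
from station import monitor, cams, manip
def snap(n,f):
    p,d=cams.snapshot(n); cv2.imwrite('pics/%s.png'%f,p[:,:,::-1]); np.save('pics/%s.npy'%f,d); return p,d
def cam(n):
    c=cams.camera_info(n); K=np.array(c['K'],float); R=cv2.Rodrigues(np.array(c['rvec'],float))[0]; return K,np.array(c['dist'],float),R,np.array(c['tvec'],float).ravel()
def w(n,d,u,v):
    K,D,R,t=cam(n); z=float(d[int(round(v)),int(round(u))])
    a=cv2.undistortPoints(np.array([[[u,v]]],float),K,D).ravel()
    return R.T@(np.array([a[0]*z,a[1]*z,z])-t)
def ray(n,u,v,h):
    K,D,R,t=cam(n); a=cv2.undistortPoints(np.array([[[u,v]]],float),K,D).ravel()
    o=-R.T@t; r=R.T@np.array([a[0],a[1],1]); return o+r*(h-o[2])/r[2]
def proj(n,P):
    K,D,R,t=cam(n); return cv2.projectPoints(np.array(P,float).reshape(-1,1,3),cv2.Rodrigues(R)[0],t,K,D)[0].reshape(-1,2)
def big(f,g,x0,x1,y0,y1,s):
    p=cv2.imread('pics/%s.png'%f)[y0:y1,x0:x1]; cv2.imwrite('pics/%s.png'%g,cv2.resize(p,None,fx=s,fy=s,interpolation=cv2.INTER_CUBIC))
E
python3 - <<'E'
from h import *
snap('top','t0');snap('side','s0')
print(monitor.state())
for n in('top','side'):
    K,D,R,t=cam(n);print(n,K.round(1).tolist(),D,(-R.T@t).round(3),R.round(2).tolist())
E
```

```text
pics
{'clock': 0.1, 'q': array([-1.16549364,  0.61582883, -0.01259993,  1.42471841,  0.00811698,
        1.1034463 , -0.04038754]), 'qvel': array([-1.79474800e-03, -2.95898054e-03, -5.82436683e-04, -3.03840887e-03,
        3.91440125e-04,  1.89319758e-04,  4.57360073e-05]), 'effort': array([ 5.95448164e-04, -4.60044158e+01,  2.09702407e-01, -1.66244978e+01,
       -6.12016884e-02,  1.69785350e-02,  1.14600834e-04]), 'position': array([0.27173193, 0.58968316, 0.2175997 ]), 'tcp_rot': array([ 2.14192664e-01,  9.76790726e-01, -1.15346279e-03, -2.24876734e-04]), 'contact_force': array([-0.02599882, -0.51015962,  0.56459326]), 'moment': array([-0.01881136,  0.00300062, -0.00297891]), 'opening': 0.09280148478416815}
top [[347.4, 0.0, 254.5], [0.0, 347.4, 194.6], [0.0, 0.0, 1.0]] [-0.01540321  0.          0.          0.          0.        ] [ 0.337 -0.055  1.101] [[0.01, -1.0, -0.0], [-0.98, -0.01, -0.18], [0.18, 0.0, -0.98]]
side [[475.7, 0.0, 258.6], [0.0, 475.7, 187.2], [0.0, 0.0, 1.0]] [0.05297659 0.         0.         0.         0.        ] [-0.188  0.771  0.857] [[-0.77, -0.64, -0.01], [-0.37, 0.46, -0.81], [0.52, -0.62, -0.59]]
```

```bash
python3 -c "
from h import *
big('t0','t0b',0,512,0,384,1.5625);big('s0','s0b',0,512,0,384,1.5625)"
```

```text
(no output)
```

View pics/t0b.png

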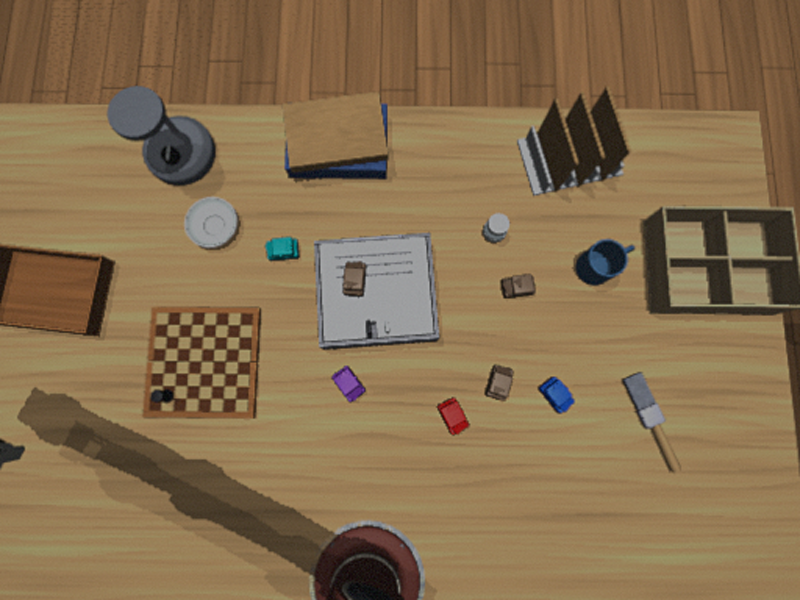

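View pics/s0b.png

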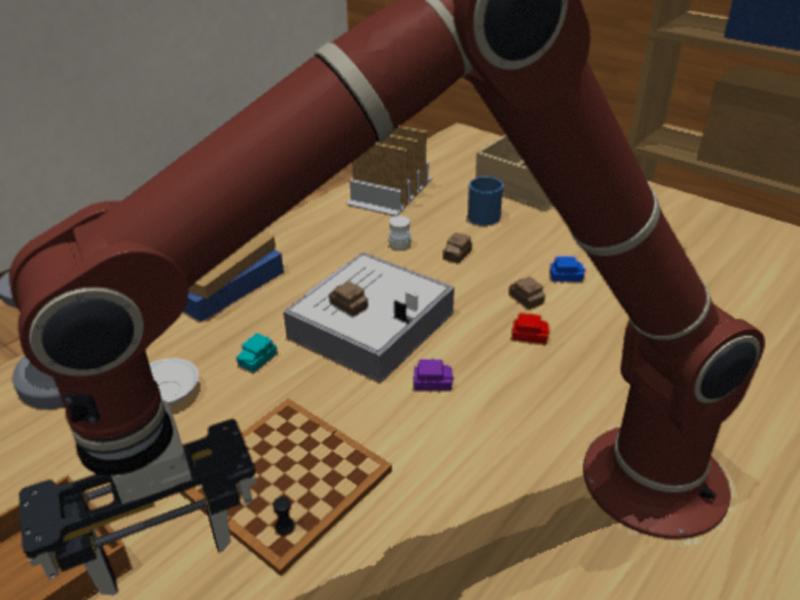

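The top view shows one brown rock on the cover at (354,278), two on the table at (519,286) and (500,382), and the ears at about (372,329), all in 1.5625x pixels. Next I'll enlarge and measure.

```bash
python3 -c "
from h import *
big('t0','a',195,285,145,230,7);big('t0','b',280,400,130,260,4.6);big('t0','c',85,175,190,275,7)"
```

```text
(no output)
```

View pics/a.png

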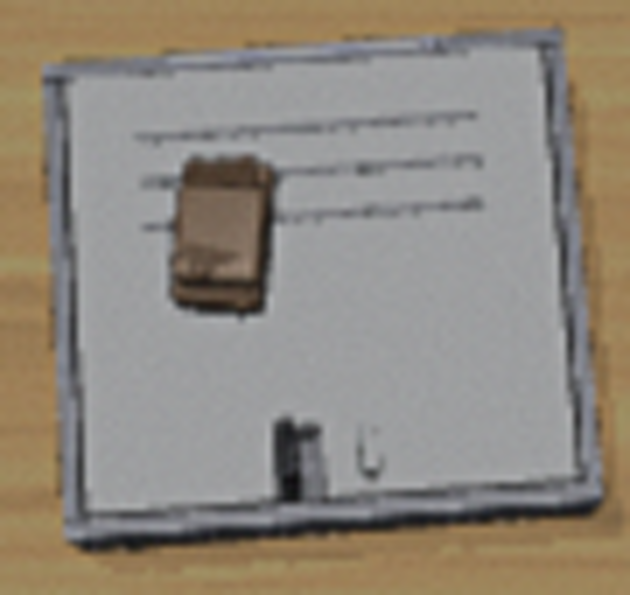

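View pics/b.png

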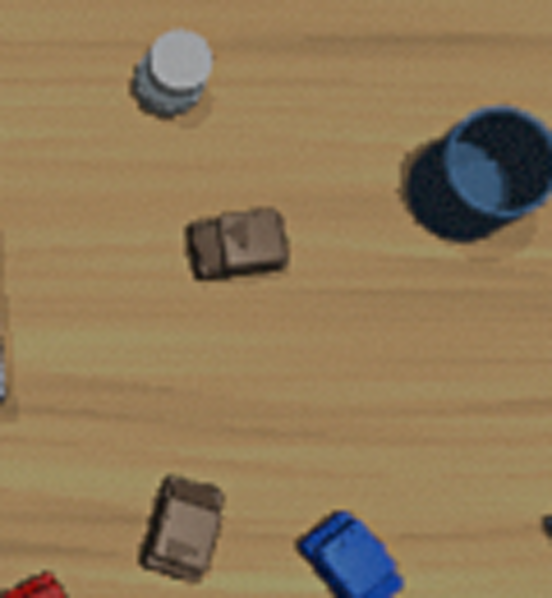

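View pics/c.png

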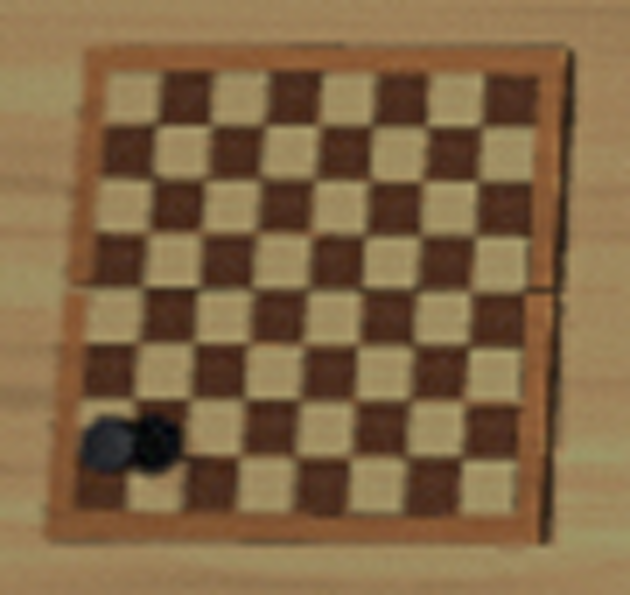

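```bash
cat >> h.py <<'E'
def cloud(n,d):
    K,D,R,t=cam(n); vv,uu=np.mgrid[0:384,0:512]
    a=cv2.undistortPoints(np.stack([uu,vv],-1).reshape(-1,1,2).astype(float),K,D).reshape(-1,2)
    z=d.reshape(-1,1).astype(float); P=np.hstack([a*z,z])-t
    W=P@R; W[z[:,0]<=0]=np.nan; return W.reshape(384,512,3)
def brown(p):
    r,g,b=[p[...,i].astype(int) for i in range(3)]
    h=cv2.cvtColor(p,cv2.COLOR_RGB2HSV); return h
def rect(W,m):
    P=W[m]; P=P[np.isfinite(P[:,0])]
    r=cv2.minAreaRect((P[:,:2]*1000).astype(np.float32)); return len(P),[np.round(x,1) for x in r],np.round(np.median(P,0)*1000,1)
E
python3 - <<'E'
from h import *
d=np.load('pics/t0.npy'); W=cloud('top',d)
Z=W[...,2]
def box(u0,u1,v0,v1,z0,z1):
    m=np.zeros(Z.shape,bool); m[v0:v1,u0:u1]=1
    return m&(Z>z0)&(Z<z1)
print('box',rect(W,box(195,285,145,230,.05,.07)))
print('rockcov',rect(W,box(215,240,160,195,.075,.12)), )
print('rockcovtop',rect(W,box(215,240,160,195,.09,.12)), )
print('ears',rect(W,box(230,250,200,220,.085,.12)))
print('board',rect(W,box(85,175,190,275,.010,.022)))
print('rook',rect(W,box(90,115,245,265,.04,.1)))
print('r A',rect(W,box(315,347,170,195,.010,.05)),rect(W,box(315,347,170,195,.03,.05)))
print('r B',rect(W,box(308,332,230,258,.010,.05)),rect(W,box(308,332,230,258,.03,.05)))
print('table',np.nanmedian(Z[290:300,300:400]))
print('jar',rect(W,box(305,330,130,160,.05,.07)),'mug',rect(W,box(360,410,145,190,.075,.1)),'dish',rect(W,box(115,155,120,165,.02,.05)))
for nm,(u,v) in dict(tl=(45,68),tr=(562,30),br=(600,490),bl=(68,530)).items():
    print(nm,ray('top',195+u/7-.43,145+v/7-.43,.062).round(4))
for nm,(u,v) in dict(tl=(85,48),tr=(570,48),br=(545,543),bl=(48,540)).items():
    print(nm,ray('top',85+u/7-.43,190+v/7-.43,.016).round(4))
E
```

```text
box (4737, [array([553.5,  -7.2]), array([212.2, 232.9]), np.float64(5.0)], array([548.6, -14.8,  63. ]))
rockcov (293, [array([569.1,  33.3]), array([40.3, 65.1]), np.float64(85.6)], array([563.8,  32.1, 100.7]))
rockcovtop (219, [array([571.2,  33.9]), array([38.3, 58.3]), np.float64(89.5)], array([566.5,  32.5, 101.9]))
ears (40, [array([475.8, -13.2]), array([22.7, 41.2]), np.float64(2.1)], array([478.6, -27.6,  96.4]))
board (4773, [array([410.9, 338.9]), array([220.5, 220.3]), np.float64(89.9)], array([409.1, 336.2,  17.1]))
rook (66, [array([340.1, 399.2]), array([20.4, 21.3]), np.float64(1.4)], array([341.4, 397.6,  68.1]))
r A (273, [array([ 570.7, -295.5]), array([40.4, 65.9]), np.float64(7.2)], array([ 568. , -292.9,   38.4])) (192, [array([ 571. , -293.4]), array([38.3, 56.2]), np.float64(8.1)], array([ 571. , -296.4,   39.9]))
r B (293, [array([ 376.6, -253.5]), array([39.4, 66.3]), np.float64(72.3)], array([ 373.7, -251.4,   38.2])) (200, [array([ 377.6, -253.7]), array([39.2, 56.3]), np.float64(76.9)], array([ 373.5, -251.7,   39.8]))
table 0.0005584457523921409
jar (154, [array([ 689.5, -251. ]), array([41.5, 40.7]), np.float64(39.7)], array([ 688.7, -251.3,   61.1])) mug (164, [array([ 615.1, -458. ]), array([75. , 75.2]), np.float64(70.7)], array([ 617.3, -460. ,   83.8])) dish (325, [array([697.1, 338.7]), array([106.9, 105.7]), np.float64(3.8)], array([711.4, 352.8,  27. ]))
tl [0.6475 0.1156 0.062 ]
tr [ 0.6675 -0.1136  0.062 ]
br [ 0.462  -0.1302  0.062 ]
bl [0.4422 0.0978 0.062 ]
tl [0.5189 0.45   0.016 ]
tr [0.5214 0.229  0.016 ]
br [0.3014 0.2278 0.016 ]
bl [0.2997 0.4467 0.016 ]
```

Emit:
carry_out(deltas=[0.015,-0.028,0,0,0,0.0356,0.08,0.015,-0.028,0,0,0,0.0356,0.08,0.015,-0.028,0,0,0,0.0356,0.08,0.015,-0.028,0,0,0,0.0356,0.08,0.015,-0.028,0,0,0,0.0356,0.08,0.015,-0.028,0,0,0,0.0356,0.08,0.015,-0.028,0,0,0,0.0356,0.08,0.015,-0.028,0,0,0,0.0356,0.08,0.015,-0.028,0,0,0,0.0356,0.08,0.015,-0.028,0,0,0,0.0356,0.08])

```text
clock: 0.93
position: [0.4223, 0.3086, 0.2183]
tcp_rot: [0.037, 0.999, -0.0, -0.0]
contact_force: [1.3, 0.3, -0.7]
opening: 0.08
```

Emit:
carry_out(deltas=[0.015,-0.028,0,0,0,0,0.08,0.015,-0.028,0,0,0,0,0.08,0.015,-0.028,0,0,0,0,0.08,0.015,-0.028,0,0,0,0,0.08,0.015,-0.028,0,0,0,0,0.08,0.015,-0.028,0,0,0,0,0.08,0.015,-0.028,0,0,0,0,0.08,0.015,-0.028,0,0,0,0,0.08,0.015,-0.028,0,0,0,0,0.08,0.012,-0.025,0,0,0,0,0.08])

```text
clock: 1.77
position: [0.5696, 0.0309, 0.2182]
tcp_rot: [0.039, 0.999, -0.0, -0.0]
contact_force: [-0.0, -0.4, -0.7]
opening: 0.0802
```

Emit:
carry_out(deltas=[0,0,0,0,0,0,0.08,0,0,0,0,0,0,0.08])

```text
clock: 1.93
position: [0.5691, 0.031, 0.218]
tcp_rot: [0.04, 0.999, -0.0, -0.001]
contact_force: [0.1, 1.6, 0.6]
opening: 0.0798
```

Emit:
carry_out(deltas=[0,0.002,-0.025,0,0,0,0.08,0,0,-0.03,0,0,0,0.08,0,0,-0.03,0,0,0,0.08,0,0,-0.03,0,0,0,0.08,0,0,-0.02,0,0,0,0.08,0,0,-0.013,0,0,0,0.08,0,0,0,0,0,0,0.08,0,0,0,0,0,0,0.03,0,0,0,0,0,0,0.03,0,0,0,0,0,0,0.03])

```text
clock: 2.77
position: [0.5699, 0.036, 0.072]
tcp_rot: [0.037, 0.999, 0.0, 0.001]
contact_force: [0.1, -1.0, -0.6]
opening: 0.0647
```

Emit:
carry_out(deltas=[0,0,0,0,0,0,0.03,0,0,0,0,0,0,0.03,0,0,0,0,0,0,0.03,0,0,0,0,0,0,0.03])

```text
clock: 3.1
position: [0.5692, 0.0342, 0.0713]
tcp_rot: [0.038, 0.999, -0.001, 0.0]
contact_force: [-0.9, -2.3, 3.7]
opening: 0.0395
```

Emit:
carry_out(deltas=[0,0,0.01,0,0,0,0.03,0,0,0.025,0,0,0,0.03,0,0,0.035,0,0,0,0.03,0,0,0.03,0,0,0,0.03,-0.013,0.0275,0,0,0,0,0.03,-0.013,0.0275,0,0,0,0,0.03,-0.013,0.0275,0,0,0,0,0.03,-0.013,0.0275,0,0,0,0,0.03,-0.013,0.0275,0,0,0,0,0.03,-0.013,0.0275,0,0,0,0,0.03])

```text
clock: 3.93
position: [0.4898, 0.2019, 0.1711]
tcp_rot: [0.038, 0.999, 0.0, -0.0]
contact_force: [-0.2, 0.5, -2.3]
opening: 0.0398
```

Emit:
carry_out(deltas=[-0.013,0.0275,0,0,0,0,0.03,-0.013,0.0275,0,0,0,0,0.03,-0.013,0.0275,0,0,0,0,0.03,-0.013,0.0275,0,0,0,0,0.03,0,0,-0.03,0,0,0,0.03,0,0,-0.03,0,0,0,0.03,0,0,-0.03,0,0,0,0.03,0,0,-0.025,0,0,0,0.03,0,0,-0.015,0,0,0,0.03,0,0,0,0,0,0,0.03])

```text
clock: 4.77
position: [0.4365, 0.3092, 0.0378]
tcp_rot: [0.038, 0.999, -0.002, -0.003]
contact_force: [-1.0, -0.5, -1.3]
opening: 0.0398
```

Emit:
carry_out(deltas=[0,0,-0.008,0,0,0,0.03,0,0,-0.004,0,0,0,0.03,0,0,0,0,0,0,0.03,0,0,0,0,0,0,0.03])

```text
clock: 5.1
position: [0.4395, 0.3107, 0.0295]
tcp_rot: [0.038, 0.999, 0.0, 0.001]
contact_force: [0.3, -0.0, -2.6]
opening: 0.0396
```

Emit:
carry_out(deltas=[0,0,-0.003,0,0,0,0.03,0,0,-0.001,0,0,0,0.03,0,0,0,0,0,0,0.03])

```text
clock: 5.35
position: [0.4394, 0.3106, 0.0253]
tcp_rot: [0.038, 0.999, 0.0, 0.0]
contact_force: [0.2, -0.6, 1.3]
opening: 0.04
```

Emit:
carry_out(deltas=[0,0,0,0,0,0,0.07,0,0,0,0,0,0,0.07,0,0,0,0,0,0,0.07,0,0,0.02,0,0,0,0.07,0,0,0.035,0,0,0,0.07,0,0,0.035,0,0,0,0.07,0,0,0.04,0,0,0,0.07,0,0,0.03,0,0,0,0.07,0,0,0,0,0,0,0.07])

```text
clock: 6.1
position: [0.4424, 0.3129, 0.1912]
tcp_rot: [0.038, 0.999, 0.004, 0.005]
contact_force: [0.5, -0.3, -0.2]
opening: 0.0703
```

```bash
python3 - <<'E'
from h import *
snap('top','t1');snap('side','s1')
d=np.load('pics/s0.npy'); W=cloud('side',d);Z=W[...,2]
m=np.zeros(Z.shape,bool); m[160:230,180:295]=1
print('box side',rect(W,m&(Z>.05)&(Z<.07)))
m=np.zeros(Z.shape,bool); m[180:212,245:275]=1
print('ears side',rect(W,m&(Z>.078)&(Z<.12)))
M=m&(Z>.078)
P=W[M]; 
# local
c=np.array([.5535,-.0072]); a=np.radians(5); R=np.array([[np.cos(a),np.sin(a)],[-np.sin(a),np.cos(a)]])
L=(P[:,:2]-c)@R.T
px=cv2.imread('pics/s0.png')[M].mean(1)
for q in(px<70,px>110): print(q.sum(),L[q].min(0).round(4),L[q].max(0).round(4),np.median(L[q],0).round(4),P[q,2].max())
d=np.load('pics/t0.npy'); W=cloud('top',d);Z=W[...,2];m[:]=0;m[200:220,230:252]=1;M=m&(Z>.078);P=W[M];L=(P[:,:2]-c)@R.T
px=cv2.imread('pics/t0.png')[M].mean(1)
for q in(px<70,px>110): print(q.sum(),L[q].min(0).round(4),L[q].max(0).round(4),np.median(L[q],0).round(4),P[q,2].max())
W=cloud('top',np.load('pics/t1.npy'));Z=W[...,2];m[:]=0;m[195:265,112:175]=1
print('rock',rect(W,m&(Z>.03)&(Z<.065)))
big('s1','s1b',0,512,0,384,1.5625);big('s0','s0e',230,290,165,225,10)
E
```

```text
box side (3566, [array([551.3,  -7. ]), array([214.3, 237.9]), np.float64(5.0)], array([536.3,  11. ,  60.6]))
ears side (107, [array([473.5, -13.7]), array([25.9, 48.7]), np.float64(7.8)], array([471.9, -26. ,  89. ]))
42 [-0.0922  0.0145] [-0.0718  0.0244] [-0.0835  0.0209] 0.09623921967414263
26 [-0.0922 -0.0234] [-0.0664 -0.0115] [-0.0801 -0.0167] 0.09719352578274655
20 [-0.0896  0.0149] [-0.0675  0.0211] [-0.0778  0.0178] 0.09847720515484559
19 [-0.0881 -0.0204] [-0.0673 -0.0139] [-0.076 -0.017] 0.10012809694816151
rock (178, [array([439.4, 311.6]), array([40.5, 64.5]), np.float64(83.7)], array([431.5, 298.7,  46.7]))
```

View pics/s1b.png

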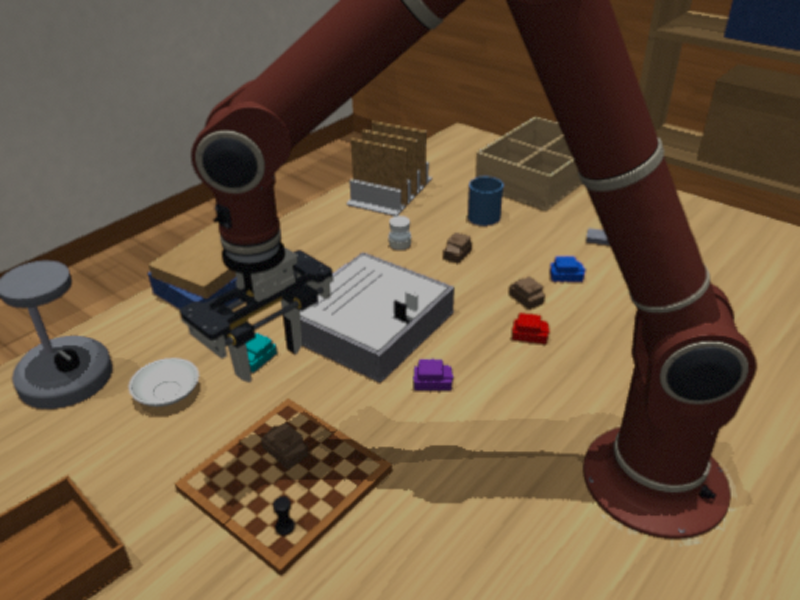

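View pics/s0e.png

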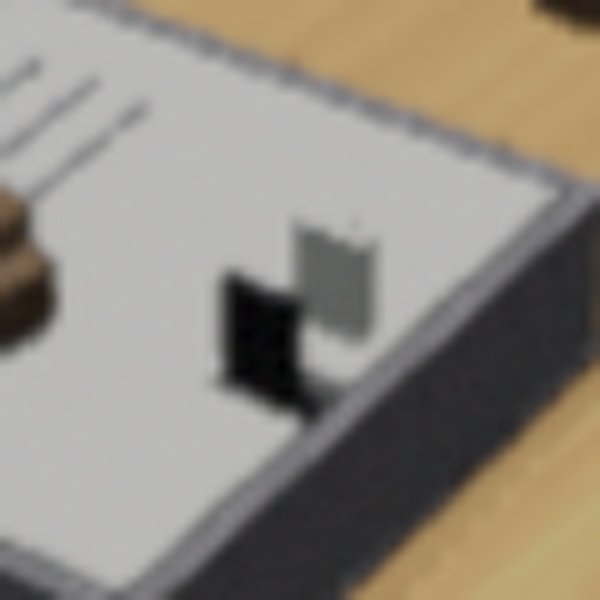

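Emit:
carry_out(deltas=[0.003,-0.02,0,0,0,0.017,0.06,0.003,-0.03,0,0,0,0.015,0.06,0.003,-0.03,0,0,0,0.015,0.06,0.003,-0.03,0,0,0,0.015,0.06,0.003,-0.03,0,0,0,0.015,0.06,0.003,-0.03,0,0,0,0.015,0.06,0.003,-0.03,0,0,0,0.015,0.06,0.003,-0.03,0,0,0,0.015,0.06,0.003,-0.03,0,0,0,0.015,0.06,0.003,-0.03,0,0,0,0.015,0.06])

```text
clock: 7.03
position: [0.4674, 0.0187, 0.1827]
tcp_rot: [-0.039, 0.999, -0.0, -0.002]
contact_force: [-0.1, 0.5, -0.5]
opening: 0.0601
```

Emit:
carry_out(deltas=[0.0035,-0.025,0,0,0,0.015,0.06,0.003,-0.0135,0,0,0,0,0.06,0,0,0,0,0,0,0.06,0,0,0,0,0,0,0.06])

```text
clock: 7.37
position: [0.4743, -0.0183, 0.1831]
tcp_rot: [-0.045, 0.999, 0.0, -0.002]
contact_force: [0.2, 0.3, 0.9]
opening: 0.0599
```

Emit:
carry_out(deltas=[0.0015,0,-0.02,0,0,0,0.06,0,0,-0.03,0,0,0,0.06,0,0,-0.03,0,0,0,0.06,0,0,-0.02,0,0,0,0.06,0,0,-0.01,0,0,0,0.06,0,0,-0.004,0,0,0,0.06,0,0,0,0,0,0,0.06,0,0,0,0,0,0,0.06])

```text
clock: 8.03
position: [0.477, -0.0169, 0.0707]
tcp_rot: [-0.047, 0.999, 0.0, -0.0]
contact_force: [-0.1, 0.7, 0.8]
opening: 0.0602
```

```bash
python3 - <<'E'
from h import *
snap('side','s2'); print(monitor.state()['position']); big('s2','s2b',210,310,140,230,7)
E
```

```text
[ 0.47741108 -0.01726081  0.07115365]
```

View pics/s2b.png

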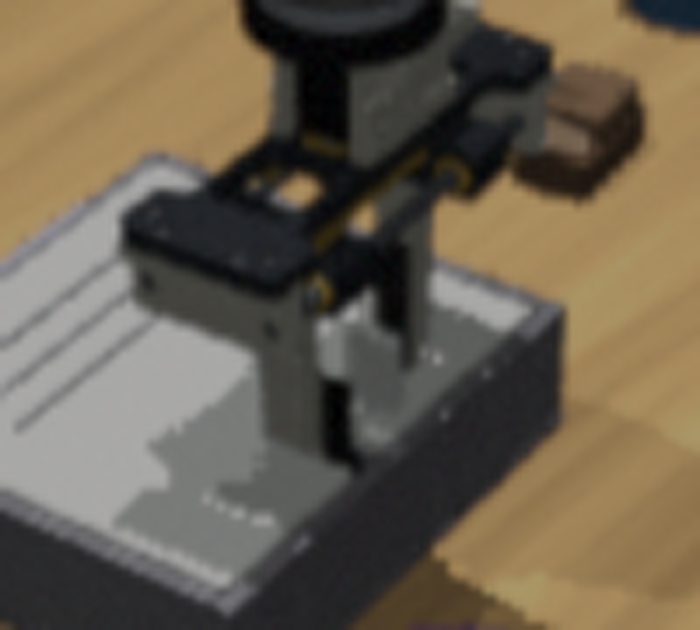

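The fingers straddle both ears, with the near finger beside the tab at (320,430) in the crop. Squeezing now.

Emit:
carry_out(deltas=[0,0,0,0,0,0,0.03,0,0,0,0,0,0,0.03,0,0,0,0,0,0,0.03,0,0,0,0,0,0,0.03,0,0,0,0,0,0,0.03])

```text
clock: 8.5
position: [0.4776, -0.0194, 0.0712]
tcp_rot: [-0.045, 0.999, -0.001, 0.001]
contact_force: [-0.9, 0.2, 4.2]
opening: 0.0334
```

```bash
python3 - <<'E'
import numpy as np
th=np.concatenate([[0,.03,.08,.15],np.arange(.23,1.76,.08)])
X=-.174*np.cos(th)+.031*np.sin(th);Z=.174*np.sin(th)+.031*np.cos(th)
a=np.radians(5)
for t,dx,dz in zip(th[1:],np.diff(X),np.diff(Z)): print('%.2f: %.4f, %.4f, %.4f'%(t,dx*np.cos(a),dx*np.sin(a),dz))
E
```

```text
0.03: 0.0010, 0.0001, 0.0052
0.08: 0.0020, 0.0002, 0.0086
0.15: 0.0035, 0.0003, 0.0118
0.23: 0.0050, 0.0004, 0.0132
0.31: 0.0061, 0.0005, 0.0128
0.39: 0.0071, 0.0006, 0.0122
0.47: 0.0080, 0.0007, 0.0116
0.55: 0.0089, 0.0008, 0.0109
0.63: 0.0098, 0.0009, 0.0102
0.71: 0.0105, 0.0009, 0.0094
0.79: 0.0113, 0.0010, 0.0085
0.87: 0.0119, 0.0010, 0.0076
0.95: 0.0125, 0.0011, 0.0066
1.03: 0.0129, 0.0011, 0.0056
1.11: 0.0133, 0.0012, 0.0045
1.19: 0.0137, 0.0012, 0.0034
1.27: 0.0139, 0.0012, 0.0023
1.35: 0.0140, 0.0012, 0.0012
1.43: 0.0141, 0.0012, 0.0001
1.51: 0.0140, 0.0012, -0.0011
1.59: 0.0139, 0.0012, -0.0022
1.67: 0.0137, 0.0012, -0.0033
1.75: 0.0134, 0.0012, -0.0044
```

Emit:
carry_out(deltas=[0.001,0.0001,0.0052,0,0,0,0.03,0.002,0.0002,0.0086,0,0,0,0.03,0.0035,0.0003,0.0118,0,0,0,0.03,0.005,0.0004,0.0132,0,0,0,0.03,0.0061,0.0005,0.0128,0,0,0,0.03,0.0071,0.0006,0.0122,0,0,0,0.03])

```text
clock: 9.0
position: [0.4978, -0.0176, 0.1337]
tcp_rot: [-0.045, 0.999, -0.001, -0.005]
contact_force: [-2.4, -2.3, -2.9]
opening: 0.0334
```

```bash
python3 - <<'E'
from h import *
snap('side','s3'); s=monitor.state();print(s['position'],s['contact_force'],s['moment']); big('s3','s3b',190,310,110,230,5)
E
```

```text
[ 0.49932384 -0.01746297  0.1357387 ] [-5.35971969 -2.68992223  4.24029786] [-0.3288578   1.74289819 -0.05748253]
```

View pics/s3b.png

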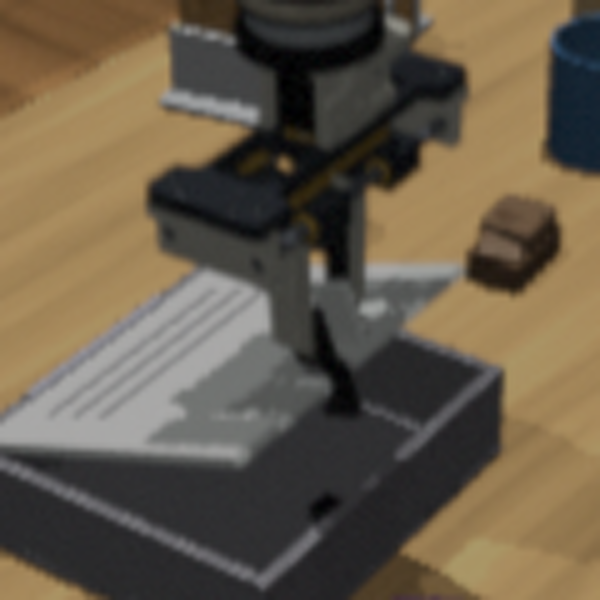

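Cover lifting with the pinch holding (edge at about (240,460) in the crop). Continuing the arc.

Emit:
carry_out(deltas=[0.008,0.0007,0.0116,0,0,0,0.03,0.0089,0.0008,0.0109,0,0,0,0.03,0.0098,0.0009,0.0102,0,0,0,0.03,0.0105,0.0009,0.0094,0,0,0,0.03,0.0113,0.001,0.0085,0,0,0,0.03,0.0119,0.001,0.0076,0,0,0,0.03,0.0125,0.0011,0.0066,0,0,0,0.03,0.0129,0.0011,0.0056,0,0,0,0.03])

```text
clock: 9.72
position: [0.5828, -0.0104, 0.2047]
tcp_rot: [-0.045, 0.999, -0.001, -0.006]
contact_force: [-6.8, -2.9, 4.9]
opening: 0.0333
```

Emit:
carry_out(deltas=[0.0133,0.0012,0.0045,0,0,0,0.03,0.0137,0.0012,0.0034,0,0,0,0.03,0.0139,0.0012,0.0023,0,0,0,0.03,0.014,0.0012,0.0012,0,0,0,0.03,0.0141,0.0012,0.0001,0,0,0,0.03,0.014,0.0012,-0.0011,0,0,0,0.03,0.0139,0.0012,-0.0022,0,0,0,0.03,0.0137,0.0012,-0.0033,0,0,0,0.03,0.0134,0.0012,-0.0044,0,0,0,0.03,0,0,0,0,0,0,0.03])

```text
clock: 10.55
position: [0.7157, 0.0008, 0.2074]
tcp_rot: [-0.045, 0.999, -0.001, 0.004]
contact_force: [2.6, -2.5, 6.2]
opening: 0.0318
```

```bash
python3 - <<'E'
from h import *
snap('side','s4'); s=monitor.state();print(s['position'],s['contact_force'],s['moment'],s['q']); big('s4','s4b',130,310,40,230,3.2)
E
```

```text
[0.71518773 0.00075731 0.20759931] [ 3.60998268 -1.61586349  5.27056926] [-0.30989055 -0.46747396  0.01742947] [-0.01232837  0.73034049 -0.04133755  1.22388071  0.03244962  1.17921289
  1.60590252]
```

View pics/s4b.png

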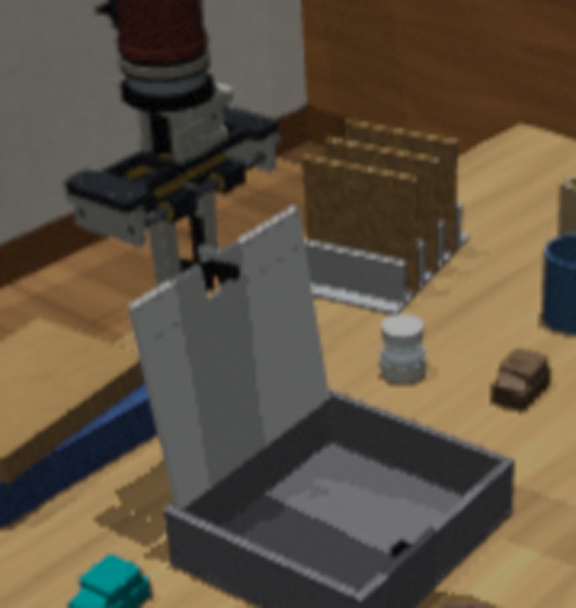

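Emit:
carry_out(deltas=[0,0,0,0,0,0,0.06,0,0,0,0,0,0,0.06,0,0,0,0,0,0,0.06,0,0,0,0,0,0,0.06,0,0,0.015,0,0,0,0.06,0,0,0.025,0,0,0,0.06,0,0,0.025,0,0,0,0.06,0,0,0.025,0,0,0,0.06,0,0,0,0,0,0,0.06])

```text
clock: 11.35
position: [0.7129, 0.0013, 0.3004]
tcp_rot: [-0.045, 0.999, -0.001, 0.004]
contact_force: [0.1, -0.6, -0.1]
opening: 0.06
```

```bash
python3 - <<'E'
from h import *
p,d=snap('side','s5'); s=monitor.state();print(s['position'],s['contact_force'])
snap('top','t5'); big('s5','s5b',0,512,0,384,1.5625); big('t5','t5b',0,512,0,384,1.5625)
E
```

```text
[0.71204547 0.00138624 0.29765703] [-0.40511554 -0.38805589 -0.24797024]
```

View pics/s5b.png

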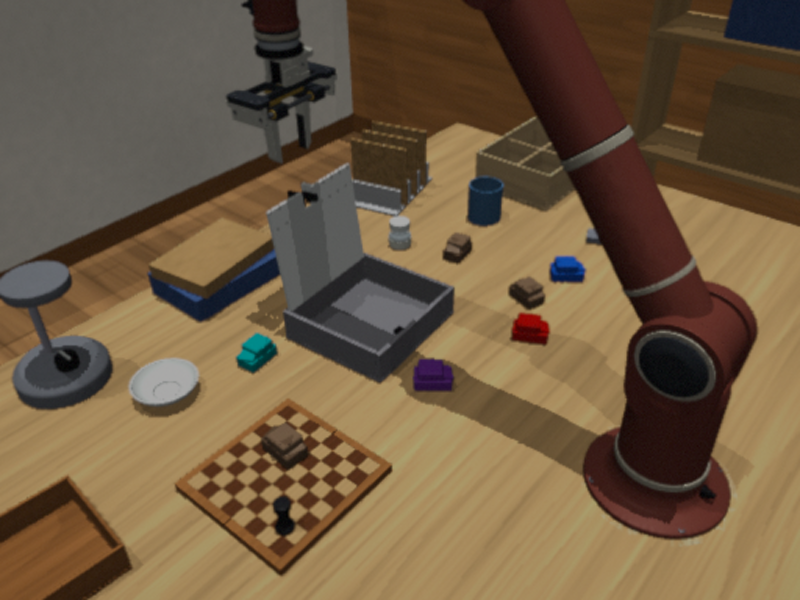

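View pics/t5b.png

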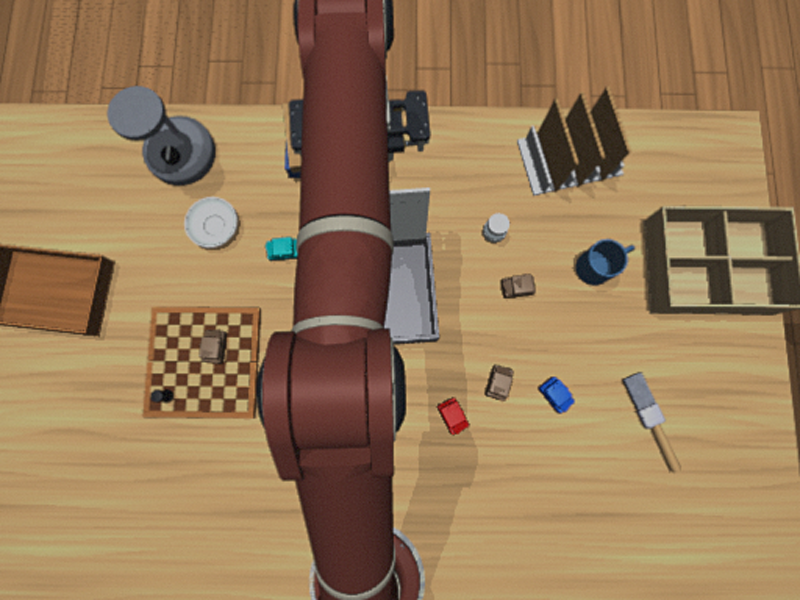

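Emit:
carry_out(deltas=[-0.011,-0.023,0,0,0,-0.118,0.07,-0.011,-0.023,0,0,0,-0.118,0.07,-0.011,-0.023,0,0,0,-0.118,0.07,-0.011,-0.023,0,0,0,-0.118,0.07,-0.011,-0.023,0,0,0,-0.118,0.07,-0.011,-0.023,0,0,0,-0.118,0.07,-0.011,-0.023,-0.015,0,0,-0.118,0.07,-0.011,-0.023,-0.025,0,0,-0.118,0.07,-0.011,-0.023,-0.025,0,0,-0.118,0.07,-0.011,-0.023,-0.025,0,0,-0.118,0.07])

```text
clock: 12.28
position: [0.5988, -0.2286, 0.2023]
tcp_rot: [0.521, 0.854, -0.001, -0.002]
contact_force: [-0.0, -0.4, -0.3]
opening: 0.0702
```

Emit:
carry_out(deltas=[-0.011,-0.023,-0.02,0,0,-0.118,0.07,-0.011,-0.023,-0.02,0,0,-0.118,0.07,-0.011,-0.02,-0.02,0,0,-0.118,0.07,0,0,0,0,0,0,0.07,0,0,0,0,0,0,0.07])

```text
clock: 12.7
position: [0.5651, -0.2943, 0.1423]
tcp_rot: [0.661, 0.75, -0.002, -0.003]
contact_force: [0.2, -0.2, 0.1]
opening: 0.0699
```

```bash
python3 - <<'E'
from h import *
p,d=snap('side','s6'); s=monitor.state();print(s['position'],s['tcp_rot'],s['q'])
big('s6','s6b',260,370,100,220,5)
W=cloud('side',d);Z=W[...,2];m=np.zeros(Z.shape,bool);m[140:172,280:306]=1
print('rock',rect(W,m&(Z>.01)&(Z<.06)))
d=np.load('pics/s0.npy');W=cloud('side',d);Z=W[...,2];print('rock at s0',rect(W,m&(Z>.01)&(Z<.06)))
d=np.load('pics/t5.npy');W=cloud('top',d);Z=W[...,2];m[:]=0;m[170:195,315:347]=1;print('t5',rect(W,m&(Z>.01)&(Z<.05)))
E
```

```text
[ 0.56746664 -0.29291671  0.14378335] [ 6.60074587e-01  7.51197474e-01 -3.04283200e-04 -1.94980419e-03] [ 0.25600633  0.69047525  0.32466889  1.55215236 -0.25370253  0.9447162
  0.79044888]
rock (234, [array([ 578.4, -343.1]), array([ 43. , 168.6]), np.float64(11.3)], array([ 561.7, -283.7,   28.5]))
rock at s0 (231, [array([ 578.8, -343.7]), array([ 44.9, 167.6]), np.float64(11.7)], array([ 561.5, -283.3,   28.8]))
t5 (279, [array([ 571.1, -296.4]), array([40.4, 67.1]), np.float64(8.3)], array([ 568. , -293. ,   38.1]))
```

View pics/s6b.png

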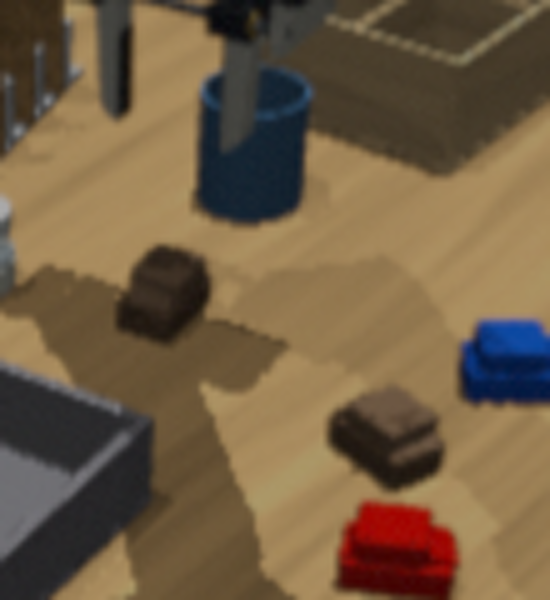

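Emit:
carry_out(deltas=[0.004,-0.003,-0.015,0,0,0,0.07,0,0,-0.03,0,0,0,0.07,0,0,-0.03,0,0,0,0.07,0,0,-0.03,0,0,0,0.07,0,0,-0.02,0,0,0,0.07,0,0,-0.009,0,0,0,0.07,0,0,0,0,0,0,0.07,0,0,0,0,0,0,0.07])

```text
clock: 13.42
position: [0.5736, -0.2963, 0.0117]
tcp_rot: [0.66, 0.751, 0.0, 0.0]
contact_force: [0.8, 0.0, 0.7]
opening: 0.0697
```

Emit:
carry_out(deltas=[0,0,0,0,0,0,0.03,0,0,0,0,0,0,0.03,0,0,0,0,0,0,0.03,0,0,0,0,0,0,0.03,0,0,0,0,0,0,0.03])

```text
clock: 13.83
position: [0.5722, -0.297, 0.0121]
tcp_rot: [0.66, 0.751, -0.0, -0.0]
contact_force: [-2.1, -0.6, 2.3]
opening: 0.041
```

Emit:
carry_out(deltas=[0,0,0.01,0,0,0,0.03,0,0,0.025,0,0,0,0.03,0,0,0.035,0,0,0,0.03,0,0,0.04,0,0,0,0.03,0,0,0.02,0,0,0.06,0.03,0,0,0,0,0,0.118,0.03,-0.004,0.018,0,0,0,0.118,0.03,-0.004,0.018,0,0,0,0.118,0.03,-0.004,0.018,0,0,0,0.118,0.03,-0.004,0.018,0,0,0,0.118,0.03])

```text
clock: 14.67
position: [0.5561, -0.2239, 0.1419]
tcp_rot: [0.384, 0.924, 0.0, 0.0]
contact_force: [-0.4, 0.3, -1.7]
opening: 0.0397
```

Emit:
carry_out(deltas=[-0.004,0.018,0,0,0,0.118,0.03,-0.004,0.018,0,0,0,0.118,0.03,-0.004,0.018,0,0,0,0.118,0.03,-0.004,0.018,0,0,0,0.118,0.03,-0.004,0.018,0,0,0,0.118,0.03,-0.004,0.018,0,0,0,0.118,0.03,-0.004,0.018,0,0,0,0.118,0.03,-0.005,0.018,0,0,0,0.06,0.03,0,0.013,0,0,0,0,0.03,0,0,0,0,0,0,0.03])

```text
clock: 15.5
position: [0.5235, -0.0637, 0.1417]
tcp_rot: [-0.048, 0.999, 0.001, 0.0]
contact_force: [-0.3, 0.4, -2.3]
opening: 0.0399
```

Emit:
carry_out(deltas=[0,0,0,0,0,0,0.03,0,0,0,0,0,0,0.03])

```text
clock: 15.67
position: [0.5239, -0.0691, 0.1414]
tcp_rot: [-0.045, 0.999, -0.001, 0.0]
contact_force: [0.1, -0.4, -1.9]
opening: 0.0397
```

Emit:
carry_out(deltas=[-0.001,0.001,-0.02,0,0,0,0.03,0,0,-0.03,0,0,0,0.03,0,0,-0.03,0,0,0,0.03,0,0,-0.025,0,0,0,0.03,0,0,-0.01,0,0,0,0.03,0,0,-0.005,0,0,0,0.03,0,0,-0.002,0,0,0,0.03,0,0,0,0,0,0,0.03])

```text
clock: 16.33
position: [0.5234, -0.0673, 0.0199]
tcp_rot: [-0.046, 0.999, -0.0, 0.001]
contact_force: [0.4, -0.6, -0.8]
opening: 0.0395
```

Emit:
carry_out(deltas=[0,0,-0.002,0,0,0,0.03,0,0,0,0,0,0,0.03,0,0,0,0,0,0,0.052,0,0,0,0,0,0,0.052,0,0,0,0,0,0,0.052,0,0,0.015,0,0,0,0.052,0,0,0.03,0,0,0,0.052,0,0,0.035,0,0,0,0.052,0,0,0.03,0,0,0,0.06,0,0,0.02,0,0,0,0.06])

```text
clock: 17.17
position: [0.5237, -0.0669, 0.1507]
tcp_rot: [-0.047, 0.999, -0.0, 0.002]
contact_force: [0.8, -0.8, 1.2]
opening: 0.0591
```

```bash
python3 - <<'E'
from h import *
p,d=snap('side','s7'); s=monitor.state();print(s['position'],s['tcp_rot'],s['q'],s['contact_force'])
big('s7','s7b',0,512,0,384,1.5625)
p,d=snap('top','t7');big('t7','t7b',0,512,0,384,1.5625)
W=cloud('top',d);Z=W[...,2];m=np.zeros(Z.shape,bool);m[225:260,300:340]=1
print('B',rect(W,m&(Z>.01)&(Z<.05)))
E
```

```text
[ 0.52584494 -0.06705351  0.15364698] [-4.65233347e-02  9.98902450e-01 -8.34555488e-04  5.36452302e-03] [ 0.15665297  0.50504585 -0.10508995  1.85941952  0.073646    0.76996053
  1.67611624] [0.45853336 0.18331402 1.95880607]
B (292, [array([ 376.3, -253.5]), array([39.8, 65.9]), np.float64(72.7)], array([ 373.6, -251.6,   38. ]))
```

View pics/s7b.png

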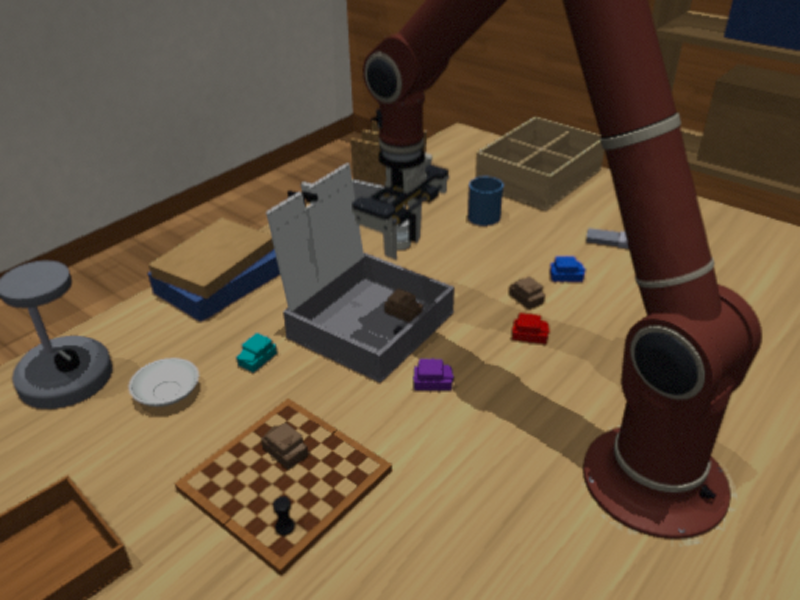

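View pics/t7b.png

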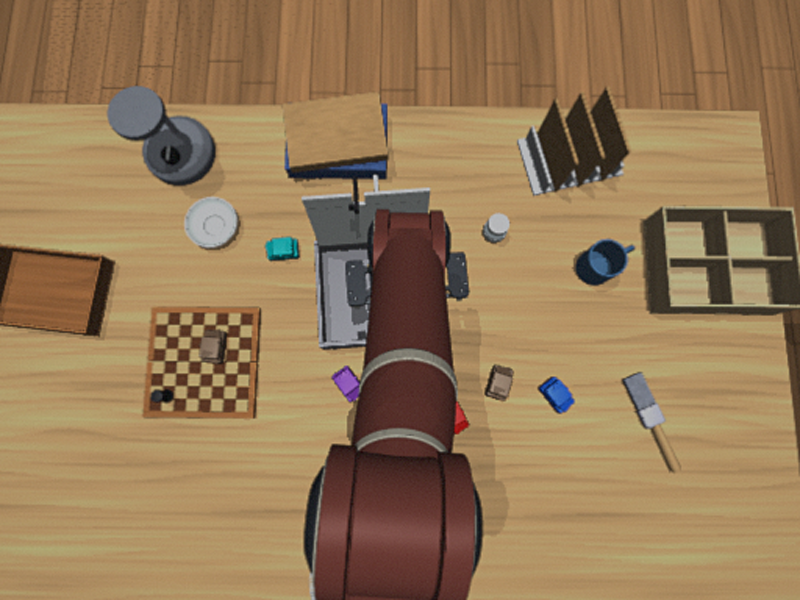

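Emit:
carry_out(deltas=[-0.0147,-0.0186,0,0,0,-0.0387,0.064,-0.0147,-0.0186,0,0,0,-0.0387,0.064,-0.0147,-0.0186,0,0,0,-0.0387,0.064,-0.0147,-0.0186,0,0,0,-0.0387,0.064,-0.0147,-0.0186,0,0,0,-0.0387,0.064,-0.0147,-0.0186,0,0,0,-0.0387,0.064,-0.0147,-0.0186,0,0,0,-0.0387,0.064,-0.0147,-0.0186,0,0,0,-0.0387,0.064,-0.0147,-0.0186,0,0,0,-0.0387,0.064,-0.0147,-0.0186,0,0,0,-0.0387,0.064])

```text
clock: 18.1
position: [0.3741, -0.2532, 0.1466]
tcp_rot: [0.147, 0.989, 0.0, -0.001]
contact_force: [-0.0, 0.1, 1.2]
opening: 0.0639
```

Emit:
carry_out(deltas=[0,0,0,0,0,0,0.064,0,0,0,0,0,0,0.064,0,0,0,0,0,0,0.064])

```text
clock: 18.35
position: [0.3757, -0.2519, 0.1469]
tcp_rot: [0.146, 0.989, 0.0, -0.0]
contact_force: [0.1, 0.1, 0.1]
opening: 0.0639
```

```bash
python3 - <<'E'
from h import *
p,d=snap('side','s8'); s=monitor.state();print(s['position'],s['tcp_rot'],s['q'],s['contact_force'])
big('s8','s8b',260,400,120,260,4)
E
```

```text
[ 0.37610425 -0.25159096  0.14697284] [ 1.45216630e-01  9.89399760e-01  4.75077640e-04 -1.41214546e-04] [ 5.41286357e-01  4.16840067e-01  7.19039593e-04  2.06068457e+00
 -1.71633475e-03  6.64696064e-01  1.82262764e+00] [0.75367332 0.32777848 0.30560025]
```

View pics/s8b.png

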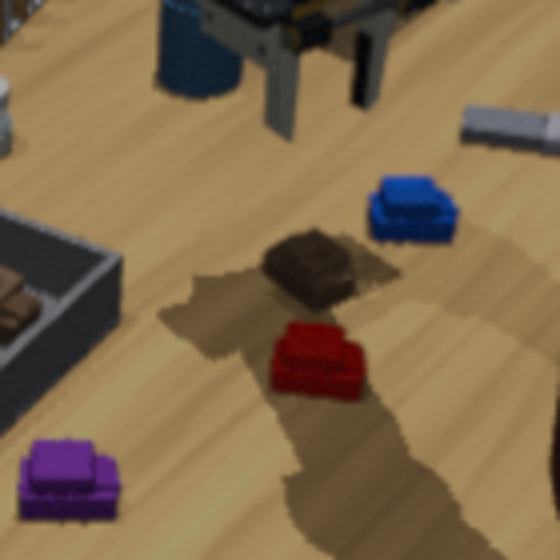

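Emit:
carry_out(deltas=[0,-0.002,-0.015,0,0,0,0.064,0,0,-0.03,0,0,0,0.064,0,0,-0.03,0,0,0,0.064,0,0,-0.03,0,0,0,0.064,0,0,-0.02,0,0,0,0.064,0,0,-0.01,0,0,0,0.064,0,0,0,0,0,0,0.064,0,0,0,0,0,0,0.064])

```text
clock: 19.07
position: [0.3761, -0.2536, 0.0119]
tcp_rot: [0.145, 0.989, 0.001, -0.0]
contact_force: [-0.1, -0.2, 0.3]
opening: 0.0639
```

Emit:
carry_out(deltas=[0,0,0,0,0,0,0.03,0,0,0,0,0,0,0.03,0,0,0,0,0,0,0.03,0,0,0,0,0,0,0.03,0,0,0,0,0,0,0.03])

```text
clock: 19.48
position: [0.376, -0.2551, 0.0131]
tcp_rot: [0.146, 0.989, -0.0, 0.001]
contact_force: [-0.4, 0.1, 3.4]
opening: 0.0399
```

Emit:
carry_out(deltas=[0,0,0.01,0,0,0,0.03,0,0,0.025,0,0,0,0.03,0,0,0.035,0,0,0,0.03,0,0,0.04,0,0,0,0.03,0.005,0.005,0.02,0,0,0,0.03,0.017,0.02,0,0,0,0.0325,0.03,0.017,0.0205,0,0,0,0.0325,0.03,0.017,0.0205,0,0,0,0.0325,0.03,0.017,0.0205,0,0,0,0.0325,0.03,0.017,0.0205,0,0,0,0.0325,0.03])

```text
clock: 20.32
position: [0.4657, -0.1467, 0.1425]
tcp_rot: [0.065, 0.998, -0.0, -0.0]
contact_force: [-0.8, 0.2, -0.6]
opening: 0.0396
```

Emit:
carry_out(deltas=[0.017,0.0205,0,0,0,0.0325,0.03,0.017,0.0205,0,0,0,0.0325,0.03,0.017,0.0205,0,0,0,0.0325,0.03,0.017,0.0205,0,0,0,0.0325,0.03,0.017,0.0205,0,0,0,0.0325,0.03,0.017,0.0205,0,0,0,0.0325,0.03,0.015,0.0195,0,0,0,0.0325,0.03,0,0,0,0,0,0,0.03,0,0,0,0,0,0,0.03,0,0,0,0,0,0,0.03])

```text
clock: 21.15
position: [0.5814, -0.0064, 0.1419]
tcp_rot: [-0.048, 0.999, -0.001, -0.001]
contact_force: [-0.3, -0.4, -1.1]
opening: 0.0398
```

Emit:
carry_out(deltas=[0.001,0.001,-0.02,0,0,0,0.03,0,0,-0.03,0,0,0,0.03,0,0,-0.03,0,0,0,0.03,0,0,-0.025,0,0,0,0.03,0,0,-0.01,0,0,0,0.03,0,0,-0.004,0,0,0,0.03,0,0,-0.002,0,0,0,0.03,0,0,0,0,0,0,0.03])

```text
clock: 21.82
position: [0.5842, -0.0048, 0.0223]
tcp_rot: [-0.048, 0.999, -0.0, 0.001]
contact_force: [-0.7, 0.1, -1.3]
opening: 0.0398
```

Then release and rise, and look.

Emit:
carry_out(deltas=[0,0,-0.002,0,0,0,0.03,0,0,-0.001,0,0,0,0.03,0,0,0,0,0,0,0.052,0,0,0,0,0,0,0.052,0,0,0,0,0,0,0.052,0,0,0.015,0,0,0,0.052,0,0,0.03,0,0,0,0.052,0,0,0.035,0,0,0,0.052,0,0,0.03,0,0,0,0.06,0,0,0.03,0,0,0,0.06])

```text
clock: 22.65
position: [0.5835, -0.0042, 0.1603]
tcp_rot: [-0.048, 0.999, -0.0, 0.0]
contact_force: [0.7, 0.2, -1.0]
opening: 0.0585
```

```bash
python3 - <<'E'
from h import *
p,d=snap('side','s9'); s=monitor.state();print(s['position'],s['tcp_rot'],s['contact_force'])
big('s9','s9b',0,512,0,384,1.5625)
p,d=snap('top','t9')
W=cloud('top',d);Z=W[...,2];m=np.zeros(Z.shape,bool);m[195:265,112:175]=1
print('rock',rect(W,m&(Z>.026)&(Z<.065)))
E
```

```text
[ 0.5875492  -0.0041283   0.16662328] [-4.80210383e-02  9.98825662e-01 -2.24932348e-04  6.42070782e-03] [1.05615415 0.50230033 2.94381422]
rock (323, [array([438.9, 311.7]), array([41.4, 64.2]), np.float64(86.1)], array([437.9, 307.6,  53.9]))
```

View pics/s9b.png

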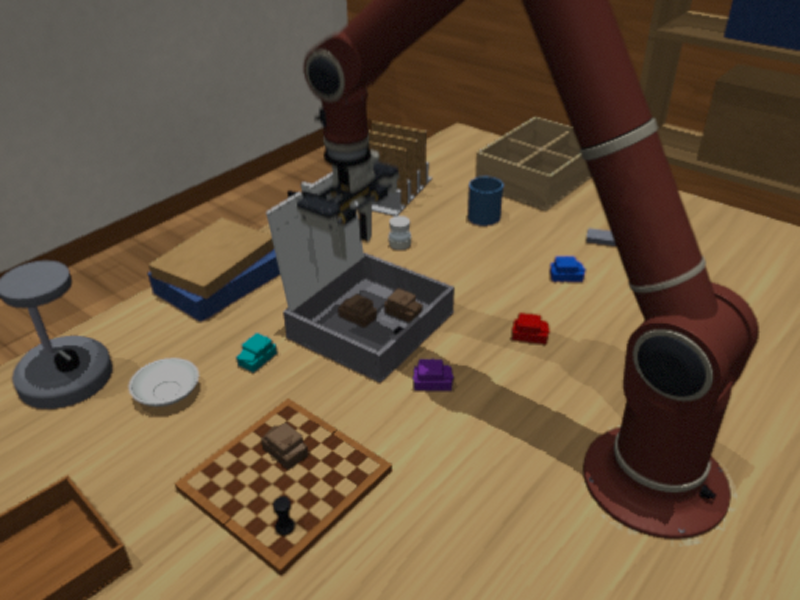

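Emit:
carry_out(deltas=[-0.0121,0.0263,0,0,0,-0.0142,0.064,-0.0121,0.0263,0,0,0,-0.0142,0.064,-0.0121,0.0263,0,0,0,-0.0142,0.064,-0.0121,0.0263,0,0,0,-0.0142,0.064,-0.0121,0.0263,0,0,0,-0.0142,0.064,-0.0121,0.0263,0,0,0,-0.0142,0.064,-0.0121,0.0263,0,0,0,-0.0142,0.064,-0.0121,0.0263,0,0,0,-0.0142,0.064,-0.0121,0.0263,0,0,0,-0.0142,0.064,-0.0121,0.0263,0,0,0,-0.0142,0.064])

```text
clock: 23.58
position: [0.4613, 0.2596, 0.1577]
tcp_rot: [0.023, 1.0, -0.0, -0.001]
contact_force: [-0.1, 0.9, 0.4]
opening: 0.0643
```

Emit:
carry_out(deltas=[-0.0121,0.0263,0,0,0,-0.0142,0.064,-0.0121,0.0263,0,0,0,-0.0142,0.064,0,0,0,0,0,0,0.064,0,0,0,0,0,0,0.064,0,0,0,0,0,0,0.064])

```text
clock: 24.0
position: [0.4383, 0.3102, 0.1578]
tcp_rot: [0.037, 0.999, -0.001, -0.0]
contact_force: [0.2, -1.0, -0.0]
opening: 0.064
```

z 0.158 → 0.027.

Emit:
carry_out(deltas=[0.001,0.001,-0.02,0,0,0,0.064,0,0,-0.03,0,0,0,0.064,0,0,-0.03,0,0,0,0.064,0,0,-0.03,0,0,0,0.064,0,0,-0.015,0,0,0,0.064,0,0,-0.006,0,0,0,0.064,0,0,0,0,0,0,0.064,0,0,0,0,0,0,0.064])

```text
clock: 24.67
position: [0.4403, 0.3116, 0.0278]
tcp_rot: [0.038, 0.999, -0.0, 0.0]
contact_force: [0.6, -0.9, -0.4]
opening: 0.0637
```

Emit:
carry_out(deltas=[0,0,0,0,0,0,0.03,0,0,0,0,0,0,0.03,0,0,0,0,0,0,0.03,0,0,0,0,0,0,0.03,0,0,0,0,0,0,0.03])

```text
clock: 25.08
position: [0.4396, 0.312, 0.0281]
tcp_rot: [0.037, 0.999, -0.0, 0.0]
contact_force: [0.4, -2.0, 4.1]
opening: 0.0397
```

Emit:
carry_out(deltas=[0,0,0.01,0,0,0,0.03,0,0,0.025,0,0,0,0.03,0,0,0.035,0,0,0,0.03,0,0,0.035,0,0,0,0.03,0,0,0.015,0,0,0,0.03,0.0073,-0.0264,0,0,0,0.0166,0.03,0.0073,-0.0264,0,0,0,0.0166,0.03,0.0073,-0.0264,0,0,0,0.0166,0.03,0.0073,-0.0264,0,0,0,0.0166,0.03,0.0073,-0.0264,0,0,0,0.0166,0.03])

```text
clock: 25.92
position: [0.4757, 0.1793, 0.1479]
tcp_rot: [-0.005, 1.0, 0.0, 0.0]
contact_force: [0.1, 0.4, -1.3]
opening: 0.0399
```

Emit:
carry_out(deltas=[0.0073,-0.0264,0,0,0,0.0166,0.03,0.0073,-0.0264,0,0,0,0.0166,0.03,0.0073,-0.0264,0,0,0,0.0166,0.03,0.0073,-0.0264,0,0,0,0.0166,0.03,0.0073,-0.0264,0,0,0,0.0166,0.03,0,0,0,0,0,0,0.03,0,0,0,0,0,0,0.03,0,0,0,0,0,0,0.03])

```text
clock: 26.58
position: [0.5119, 0.0493, 0.1476]
tcp_rot: [-0.046, 0.999, 0.001, -0.0]
contact_force: [0.3, 1.0, -2.1]
opening: 0.0398
```

Emit:
carry_out(deltas=[0.001,-0.002,-0.02,0,0,0,0.03,0,0,-0.03,0,0,0,0.03,0,0,-0.03,0,0,0,0.03,0,0,-0.025,0,0,0,0.03,0,0,-0.014,0,0,0,0.03,0,0,-0.006,0,0,0,0.03,0,0,-0.002,0,0,0,0.03,0,0,0,0,0,0,0.03])

```text
clock: 27.25
position: [0.5134, 0.0476, 0.0206]
tcp_rot: [-0.047, 0.999, 0.0, 0.0]
contact_force: [0.4, 0.7, -1.2]
opening: 0.0397
```

Emit:
carry_out(deltas=[0,0,-0.002,0,0,0,0.03,0,0,0,0,0,0,0.03,0,0,0,0,0,0,0.052,0,0,0,0,0,0,0.052,0,0,0,0,0,0,0.052,0,0,0.015,0,0,0,0.052,0,0,0.03,0,0,0,0.052,0,0,0.035,0,0,0,0.052,0,0,0.035,0,0,0,0.06,0,0,0.035,0,0,0,0.06])

```text
clock: 28.08
position: [0.513, 0.0462, 0.1702]
tcp_rot: [-0.046, 0.999, 0.0, 0.0]
contact_force: [0.8, 0.2, 0.4]
opening: 0.0587
```

Emit:
carry_out(deltas=[-0.01,0.03,0.03,0,0,0,0.06,-0.01,0.03,0.03,0,0,0,0.06,-0.01,0.03,0.03,0,0,0,0.06,-0.01,0.03,0.03,0,0,0,0.06,0,0.03,0.01,0,0,0,0.06,0,0.03,0,0,0,0,0.06,0,0,0,0,0,0,0.06])

```text
clock: 28.67
position: [0.4735, 0.229, 0.2946]
tcp_rot: [-0.051, 0.999, 0.003, 0.001]
contact_force: [0.2, 0.7, -0.5]
opening: 0.0598
```

```bash
python3 - <<'E'
from h import *
p,d=snap('side','s10'); s=monitor.state();print(s['position'],s['tcp_rot'],s['contact_force'])
big('s10','s10b',0,512,0,384,1.5625)
p,d=snap('top','t10');big('t10','t10b',0,512,0,384,1.5625);big('t10','t10c',180,300,110,240,4.6)
E
```

```text
[0.47386079 0.22486121 0.29365259] [-4.94021527e-02  9.98778197e-01  1.19702267e-03  3.29158665e-04] [-0.15677095 -0.78705798 -0.77829834]
```

View pics/s10b.png

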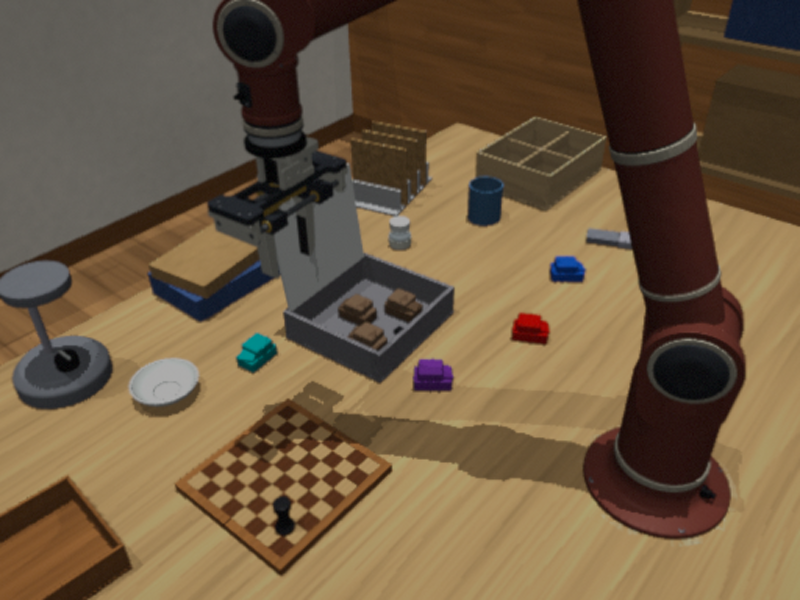

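View pics/t10c.png

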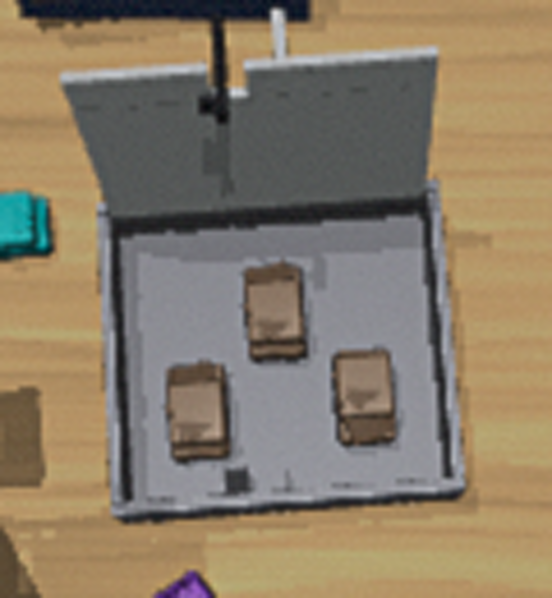

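```bash
python3 - <<'E'
from h import *
d=np.load('pics/t10.npy');W=cloud('top',d)
a=np.radians(5);R=np.array([[np.cos(a),np.sin(a)],[-np.sin(a),np.cos(a)]])
def loc(P): 
    q=R@(P[:2]-np.array([.5535,-.0072])); return np.r_[q,P[2]].round(4)
for v in range(110,136,2):
    print(v,[ (u,loc(W[v,u]).tolist()) for u in (226,227,228,229,239,240,241,242) if W[v,u,2]>.12])
P=np.array([loc(W[v,u]) for v in range(124,155) for u in list(range(203,222))+list(range(245,268)) if W[v,u,2]>.09])
A=np.polyfit(P[:,2],P[:,0],1);print('plate x vs z',A,'theta',np.pi/2+np.arctan(A[0]))
E
```

```text
110 []
112 [(239, [0.156, -0.0157, 0.2413]), (240, [0.1548, -0.0184, 0.2434]), (241, [0.1549, -0.021, 0.2427])]
114 [(226, [0.1529, 0.0187, 0.2416]), (227, [0.1524, 0.016, 0.2422]), (228, [0.1557, 0.0138, 0.2342]), (239, [0.1509, -0.0153, 0.24]), (240, [0.1492, -0.018, 0.2435]), (241, [0.15, -0.0206, 0.2411])]
116 [(226, [0.1474, 0.019, 0.2413]), (227, [0.1468, 0.0163, 0.2424]), (228, [0.1471, 0.0138, 0.2411]), (239, [0.1431, -0.015, 0.2452]), (240, [0.143, -0.0176, 0.2452]), (241, [0.1434, -0.0202, 0.2438])]
118 [(226, [0.141, 0.0192, 0.2435]), (227, [0.1414, 0.0167, 0.242]), (228, [0.1402, 0.014, 0.2443]), (239, [0.1377, -0.0147, 0.2452]), (240, [0.1381, -0.0172, 0.2435]), (241, [0.1375, -0.0199, 0.2446])]
120 [(226, [0.1352, 0.0195, 0.2441]), (227, [0.1345, 0.0169, 0.2452]), (228, [0.1345, 0.0143, 0.2447]), (240, [0.1318, -0.0169, 0.2455]), (241, [0.1308, -0.0195, 0.2476])]
122 [(226, [0.1286, 0.0197, 0.2467]), (227, [0.1283, 0.0171, 0.247]), (228, [0.1281, 0.0145, 0.247]), (239, [0.1225, -0.0141, 0.2554]), (240, [0.1236, -0.0166, 0.2523]), (241, [0.1236, -0.0192, 0.2519]), (242, 
[... 944 characters left out ...]
 [0.1131, -0.0147, 0.2228]), (241, [0.1143, -0.0173, 0.2192]), (242, [0.1149, -0.0199, 0.2171])]
132 [(226, [0.099, 0.021, 0.253]), (227, [0.0984, 0.0184, 0.2541]), (228, [0.0977, 0.0158, 0.2556]), (229, [0.1016, 0.0138, 0.2446]), (239, [0.1137, -0.0113, 0.207]), (240, [0.1119, -0.0141, 0.2112]), (241, [0.1134, -0.0167, 0.2066]), (242, [0.1131, -0.0194, 0.2068])]
134 [(226, [0.0974, 0.0219, 0.2428]), (227, [0.0923, 0.0186, 0.2561]), (228, [0.0926, 0.0161, 0.2548]), (229, [0.0944, 0.0139, 0.2493]), (239, [0.1109, -0.0108, 0.1991]), (240, [0.1113, -0.0135, 0.1973]), (241, [0.1106, -0.0162, 0.1987]), (242, [0.1112, -0.0189, 0.1966])]
plate x vs z [0.11945516 0.0879695 ] theta 1.6896881081286972
```

Emit:
carry_out(deltas=[0.0228,-0.0223,0.001,0,0,0,0.06,0.0228,-0.0223,0,0,0,0,0.06,0.0228,-0.0223,0,0,0,0,0.06,0.0228,-0.0223,0,0,0,0,0.06,0.0228,-0.0223,0,0,0,0,0.06,0.0228,-0.0223,0,0,0,0,0.06,0.0228,-0.0223,0,0,0,0,0.06,0.0228,-0.0223,0,0,0,0,0.06,0.0228,-0.0223,0,0,0,0,0.06,0.0228,-0.0223,0,0,0,0,0.06])

```text
clock: 29.6
position: [0.7032, -0.006, 0.2936]
tcp_rot: [-0.044, 0.999, -0.001, -0.001]
contact_force: [0.7, 0.4, 0.5]
opening: 0.0597
```

Emit:
carry_out(deltas=[0,0,0,0,0,0,0.06,0,0,0,0,0,0,0.06,0,0,0,0,0,0,0.06])

```text
clock: 29.85
position: [0.7023, -0.0028, 0.2934]
tcp_rot: [-0.045, 0.999, 0.0, -0.001]
contact_force: [-0.4, 1.3, 0.8]
opening: 0.0598
```

Emit:
carry_out(deltas=[0,0.004,-0.01,0,0,0,0.06,0,0,-0.02,0,0,0,0.06,0,0,-0.02,0,0,0,0.06,0,0,-0.02,0,0,0,0.06,0,0,-0.011,0,0,0,0.06,0,0,0,0,0,0,0.06,0,0,0,0,0,0,0.06])

```text
clock: 30.43
position: [0.7026, 0.003, 0.213]
tcp_rot: [-0.047, 0.999, 0.0, -0.0]
contact_force: [0.2, 0.9, 0.4]
opening: 0.0601
```

```bash
python3 - <<'E'
from h import *
p,d=snap('side','s11'); s=monitor.state();print(s['position'],s['tcp_rot'],s['contact_force'])
big('s11','s11b',130,270,40,220,3.3)
E
```

```text
[0.70339023 0.00278432 0.21414762] [-4.63336724e-02  9.98925678e-01  1.13134232e-04  8.16790637e-04] [-0.23722646  0.46010756 -0.3409878 ]
```

View pics/s11b.png

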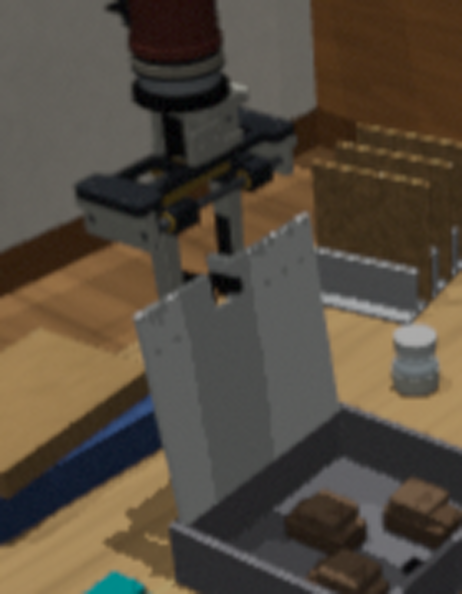

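Fingers straddle the ears, so I'll squeeze.

Emit:
carry_out(deltas=[0,0,0,0,0,0,0.03,0,0,0,0,0,0,0.03,0,0,0,0,0,0,0.03,0,0,0,0,0,0,0.03,0,0,0,0,0,0,0.03])

```text
clock: 30.9
position: [0.7039, -0.0001, 0.2142]
tcp_rot: [-0.045, 0.999, -0.002, 0.001]
contact_force: [0.4, -1.6, 3.5]
opening: 0.0329
```

```bash
python3 - <<'E'
import numpy as np
from h import *
p=monitor.state()['position'];print(p)
a=np.radians(5)
lx=np.cos(a)*(p[0]-.5535)+np.sin(a)*(p[1]+.0072)-.098; lz=p[2]+.019-.059
th0=1.69; rx=lx*np.cos(th0)-lz*np.sin(th0); rz=lx*np.sin(th0)+lz*np.cos(th0)
print('grip in cover frame',rx,rz)
th=np.concatenate([[1.69,1.66,1.61],np.arange(1.53,.08,-.08),[.05,.02,0]])
X=rx*np.cos(th)+rz*np.sin(th);Z=-rx*np.sin(th)+rz*np.cos(th)
print(X[0],lx,Z[0],lz)
for t,dx,dz,x,z in zip(th[1:],np.diff(X),np.diff(Z),X[1:],Z[1:]): print('%.2f: %.4f, %.4f, %.4f   %.3f %.3f'%(t,dx*np.cos(a),dx*np.sin(a),dz,.5535+(x+.098)*np.cos(a),z+.04))
E
```

```text
[ 7.03902822e-01 -1.26368765e-04  2.14186061e-01]
grip in cover frame -0.17918705554989345 0.031360339786656276
0.052447001717355723 0.052447001717355723 0.1741860608631897 0.1741860608631897
1.66: -0.0052, -0.0005, 0.0015   0.698 0.216
1.61: -0.0088, -0.0008, 0.0021   0.689 0.218
1.53: -0.0143, -0.0012, 0.0025   0.675 0.220
1.45: -0.0144, -0.0013, 0.0013   0.661 0.222
1.37: -0.0145, -0.0013, 0.0002   0.646 0.222
1.29: -0.0145, -0.0013, -0.0010   0.632 0.221
1.21: -0.0143, -0.0013, -0.0021   0.617 0.219
1.13: -0.0141, -0.0012, -0.0033   0.603 0.215
1.05: -0.0138, -0.0012, -0.0044   0.589 0.211
0.97: -0.0134, -0.0012, -0.0055   0.576 0.206
0.89: -0.0129, -0.0011, -0.0066   0.563 0.199
0.81: -0.0124, -0.0011, -0.0076   0.551 0.191
0.73: -0.0117, -0.0010, -0.0085   0.539 0.183
0.65: -0.0110, -0.0010, -0.0095   0.528 0.173
0.57: -0.0102, -0.0009, -0.0103   0.518 0.163
0.49: -0.0094, -0.0008, -0.0111   0.508 0.152
0.41: -0.0085, -0.0007, -0.0118   0.500 0.140
0.33: -0.0075, -0.0007, -0.0125   0.492 0.128
0.25: -0.0065, -0.0006, -0.0130   0.486 0.115
0.17: -0.0054, -0.0005, -0.0135   0.480 0.101
0.09: -0.0043, -0.0004, -0.0139   0.476 0.087
0.05: -0.0017, -0.0002, -0.0071   0.474 0.080
0.02: -0.0011, -0.0001, -0.0053   0.473 0.075
0.00: -0.0007, -0.0001, -0.0036   0.473 0.071
```

Emit:
carry_out(deltas=[-0.0052,-0.0005,0.0015,0,0,0,0.03,-0.0088,-0.0008,0.0021,0,0,0,0.03,-0.0143,-0.0012,0.0025,0,0,0,0.03,-0.0144,-0.0013,0.0013,0,0,0,0.03,-0.0145,-0.0013,0.0002,0,0,0,0.03,-0.0145,-0.0013,-0.001,0,0,0,0.03,-0.0143,-0.0013,-0.0021,0,0,0,0.03,-0.0141,-0.0012,-0.0033,0,0,0,0.03])

```text
clock: 31.57
position: [0.6045, -0.0085, 0.2146]
tcp_rot: [-0.045, 0.999, -0.001, 0.003]
contact_force: [5.6, -2.2, -5.0]
opening: 0.0331
```

Emit:
carry_out(deltas=[-0.0138,-0.0012,-0.0044,0,0,0,0.03,-0.0134,-0.0012,-0.0055,0,0,0,0.03,-0.0129,-0.0011,-0.0066,0,0,0,0.03,-0.0124,-0.0011,-0.0076,0,0,0,0.03,-0.0117,-0.001,-0.0085,0,0,0,0.03,-0.011,-0.001,-0.0095,0,0,0,0.03])

```text
clock: 32.07
position: [0.5301, -0.0148, 0.1733]
tcp_rot: [-0.045, 0.999, -0.001, 0.004]
contact_force: [4.7, -2.1, -0.5]
opening: 0.0334
```

```bash
python3 - <<'E'
from h import *
p,d=snap('side','s12'); s=monitor.state();print(s['position'],s['tcp_rot'],s['contact_force'],s['opening'])
big('s12','s12b',130,310,40,230,3.2)
E
```

```text
[ 0.5274798  -0.01502683  0.17125754] [-4.44276457e-02  9.99010597e-01 -5.63552101e-04  1.92213535e-03] [ 5.39558439 -3.65960505 -6.81183891] 0.03333903386484605
```

View pics/s12b.png

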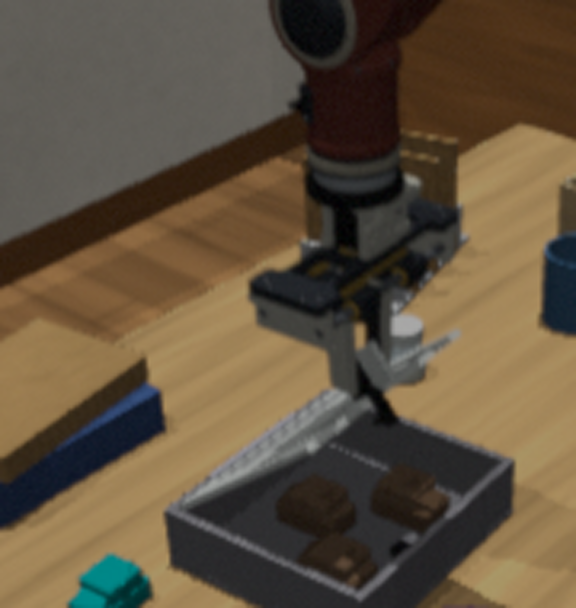

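Coming down on the arc with the pinch firm (0.033). Continuing.

Emit:
carry_out(deltas=[-0.0102,-0.0009,-0.0103,0,0,0,0.03,-0.0094,-0.0008,-0.0111,0,0,0,0.03,-0.0085,-0.0007,-0.0118,0,0,0,0.03,-0.0075,-0.0007,-0.0125,0,0,0,0.03,-0.0065,-0.0006,-0.013,0,0,0,0.03,-0.0054,-0.0005,-0.0135,0,0,0,0.03,-0.0043,-0.0004,-0.0135,0,0,0,0.03,0,0,0,0,0,0,0.03])

```text
clock: 32.78
position: [0.478, -0.0192, 0.0858]
tcp_rot: [-0.045, 0.999, -0.0, 0.002]
contact_force: [3.8, -3.8, -2.0]
opening: 0.0336
```

Emit:
carry_out(deltas=[-0.0015,-0.0002,-0.006,0,0,0,0.03,-0.001,0,-0.005,0,0,0,0.03,0,0,0,0,0,0,0.03,0,0,0,0,0,0,0.03])

```text
clock: 33.12
position: [0.4757, -0.0194, 0.0756]
tcp_rot: [-0.045, 0.999, -0.001, 0.002]
contact_force: [4.3, -5.2, -1.5]
opening: 0.0336
```

Emit:
carry_out(deltas=[0,0,-0.002,0,0,0,0.03,0,0,-0.002,0,0,0,0.03,0,0,0,0,0,0,0.03,0,0,0,0,0,0,0.03])

```text
clock: 33.45
position: [0.475, -0.0194, 0.0716]
tcp_rot: [-0.045, 0.999, -0.001, 0.002]
contact_force: [3.9, -4.1, -0.7]
opening: 0.0336
```

Emit:
carry_out(deltas=[0,0,-0.002,0,0,0,0.03,0,0,0,0,0,0,0.03,0,0,0,0,0,0,0.03])

```text
clock: 33.7
position: [0.4747, -0.0195, 0.0696]
tcp_rot: [-0.045, 0.999, -0.001, 0.001]
contact_force: [3.9, -4.7, -0.0]
opening: 0.0336
```

```bash
python3 - <<'E'
from h import *
p,d=snap('side','s13'); s=monitor.state();print(s['position'],s['tcp_rot'],s['contact_force'],s['opening'])
big('s13','s13b',170,310,120,240,5)
E
```

```text
[ 0.47466708 -0.01947702  0.06962954] [-4.49539717e-02  9.98988107e-01 -6.25663882e-04  1.22912231e-03] [ 2.5980682  -4.80834746 -0.54871051] 0.03318772084941578
```

View pics/s13b.png

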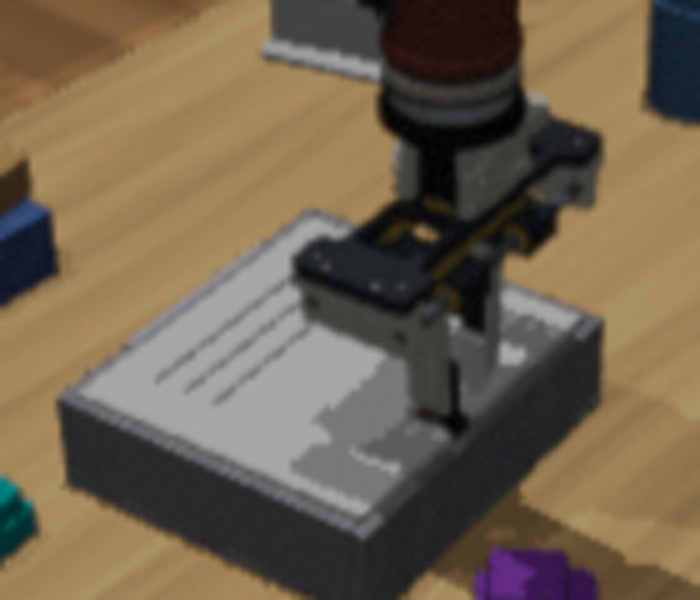

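Emit:
carry_out(deltas=[0,0,-0.001,0,0,0,0.03,0,0,-0.001,0,0,0,0.03,0,0,0,0,0,0,0.03,0,0,0,0,0,0,0.03])

```text
clock: 34.08
position: [0.4744, -0.0195, 0.0677]
tcp_rot: [-0.045, 0.999, -0.001, 0.001]
contact_force: [2.5, -4.9, 0.7]
opening: 0.0337
```

```bash
python3 - <<'E'
from h import *
p,d=snap('side','s14'); W=cloud('side',d);d0=np.load('pics/s0.npy');W0=cloud('side',d0)
a=np.radians(5);R=np.array([[np.cos(a),np.sin(a)],[-np.sin(a),np.cos(a)]])
L=(W[...,:2]-np.array([.5535,-.0072]))@R.T
L0=(W0[...,:2]-np.array([.5535,-.0072]))@R.T
for x in range(-105,100,10):
    r=[]
    for LL,WW in((L,W),(L0,W0)):
        for y0,y1 in((.045,.1),(-.1,-.06)):
            m=(abs(LL[...,0]-x/1000)<.005)&(LL[...,1]>y0)&(LL[...,1]<y1)&(WW[...,2]>.045)&(WW[...,2]<.12)
            r.append(round(float(np.median(WW[m][:,2]))*1000,1) if m.sum()>3 else None)
    print(x,r)
big('s14','s14b',170,310,120,240,5)
E
```

```text
-105 [57.9, 58.2, 56.9, 58.6]
-95 [61.0, 61.2, 60.2, 60.4]
-85 [61.8, 60.9, 61.1, 60.9]
-75 [61.3, 60.3, 61.0, 60.7]
-65 [61.2, 60.5, 60.9, 59.7]
-55 [61.0, 59.7, 60.9, 60.7]
-45 [61.1, None, 60.9, 60.5]
-35 [61.2, None, 60.3, 60.3]
-25 [61.2, None, 60.8, 60.4]
-15 [61.0, None, 62.2, 60.6]
-5 [61.1, None, 81.0, 60.7]
5 [61.0, None, 66.5, 61.1]
15 [60.5, None, 68.5, 61.3]
25 [60.8, None, 63.3, 61.8]
35 [60.4, None, 62.4, 60.4]
45 [60.8, None, 61.5, 60.5]
55 [60.0, None, 60.6, 60.6]
65 [61.3, None, 60.7, 59.8]
75 [61.2, 61.7, 60.8, 60.1]
85 [61.1, 60.7, 60.8, 60.5]
95 [60.3, 60.4, 60.9, 60.5]
```

Heights match the initial shut state within about 1 mm, so the cover is flush. Releasing.

Emit:
carry_out(deltas=[0,0,0,0,0,0,0.06,0,0,0,0,0,0,0.06,0,0,0,0,0,0,0.06,0,0,0,0,0,0,0.06,0,0,0.02,0,0,0,0.06,0,0,0.03,0,0,0,0.06,0,0,0.04,0,0,0,0.06,0,0,0.04,0,0,0,0.06,0,0,0,0,0,0,0.06])

```text
clock: 34.88
position: [0.4766, -0.0182, 0.2036]
tcp_rot: [-0.046, 0.999, -0.0, 0.006]
contact_force: [0.9, 0.1, 0.2]
opening: 0.0598
```

Emit:
carry_out(deltas=[-0.005,0.03,0.01,0,0,0,0.06,-0.005,0.03,0.01,0,0,0,0.06,-0.005,0.03,0.01,0,0,0,0.06,-0.005,0.03,0.01,0,0,0,0.06,-0.005,0.03,0,0,0,0,0.06,-0.005,0.03,0,0,0,0,0.06,-0.005,0.03,0,0,0,0,0.06,-0.005,0.03,0,0,0,0,0.06,0,0.03,0,0,0,0,0.06,0,0,0,0,0,0,0.06])

```text
clock: 35.72
position: [0.4305, 0.2584, 0.2367]
tcp_rot: [-0.051, 0.999, 0.002, -0.001]
contact_force: [0.8, 0.6, -0.0]
opening: 0.06
```

```bash
python3 - <<'E'
from h import *
p,d=snap('top','t15'); W=cloud('top',d);d0=np.load('pics/t0.npy');W0=cloud('top',d0)
a=np.radians(5);R=np.array([[np.cos(a),np.sin(a)],[-np.sin(a),np.cos(a)]])
c=np.array([.5535,-.0072])
for n,WW,f in(('now',W,'t15'),('start',W0,'t0')):
    LL=(WW[...,:2]-c)@R.T
    print(n,[round(float(np.median(WW[(abs(LL[...,0]-x/1000)<.006)&(LL[...,1]>-.1)&(LL[...,1]<-.05)][:,2])*1000),1) for x in range(-104,105,8)])
    m=np.zeros(WW.shape[:2],bool);m[200:220,230:252]=1;M=m&(WW[...,2]>.078);px=cv2.imread('pics/%s.png'%f)[M].mean(1);L=LL[M]
    for q in(px<70,px>110): print(q.sum(),L[q].min(0).round(4),L[q].max(0).round(4),np.median(L[q],0).round(4))
snap('side','s15')
Z=W[...,2]
def box(u0,u1,v0,v1,z0,z1):
    m=np.zeros(Z.shape,bool); m[v0:v1,u0:u1]=1
    return m&(Z>z0)&(Z<z1)
print('rook',rect(W,box(90,115,245,265,.04,.1)))
print('jar',rect(W,box(305,330,130,160,.05,.07)),'mug',rect(W,box(360,410,145,190,.075,.1)),'dish',rect(W,box(115,155,120,165,.02,.05)))
big('s15','s15b',0,512,0,384,1.5625);big('t15','t15b',195,285,145,230,7);big('s15','s15c',230,290,165,225,10)
E
```

```text
now [52.2, 62.7, 62.6, 62.6, 63.1, 63.1, 63.3, 63.0, 63.1, 62.9, 63.0, 63.5, 63.1, 63.1, 64.1, 63.6, 63.4, 63.3, 63.2, 63.0, 63.8, 63.0, 63.2, 62.3, 62.1, 62.9, 63.3]
18 [-0.0901  0.0149] [-0.0673  0.0212] [-0.0798  0.0178]
20 [-0.0882 -0.0204] [-0.0671 -0.0139] [-0.076  -0.0171]
start [50.3, 62.6, 62.7, 63.2, 62.7, 62.5, 62.8, 63.3, 62.8, 62.7, 62.0, 62.9, 63.0, 63.0, 62.9, 63.0, 62.9, 62.7, 62.5, 63.5, 63.6, 63.4, 63.2, 62.9, 62.6, 63.3, 63.7]
20 [-0.0896  0.0149] [-0.0675  0.0211] [-0.0778  0.0178]
19 [-0.0881 -0.0204] [-0.0673 -0.0139] [-0.076 -0.017]
rook (0, [array([0., 0.]), array([0., 0.]), np.float64(0.0)], array([nan, nan, nan]))
jar (154, [array([ 689.1, -250.9]), array([41.8, 41.3]), np.float64(57.2)], array([ 688.7, -251.1,   60.9])) mug (168, [array([ 615.4, -458.8]), array([77.3, 75.2]), np.float64(74.7)], array([ 618.4, -461.4,   83.9])) dish (323, [array([698.2, 338.4]), array([107.5, 105.2]), np.float64(4.3)], array([710. , 353.4,  27.5]))
  return _methods._mean(a, axis=axis, dtype=dtype,
  ret = um.true_divide(
```

View pics/s15b.png

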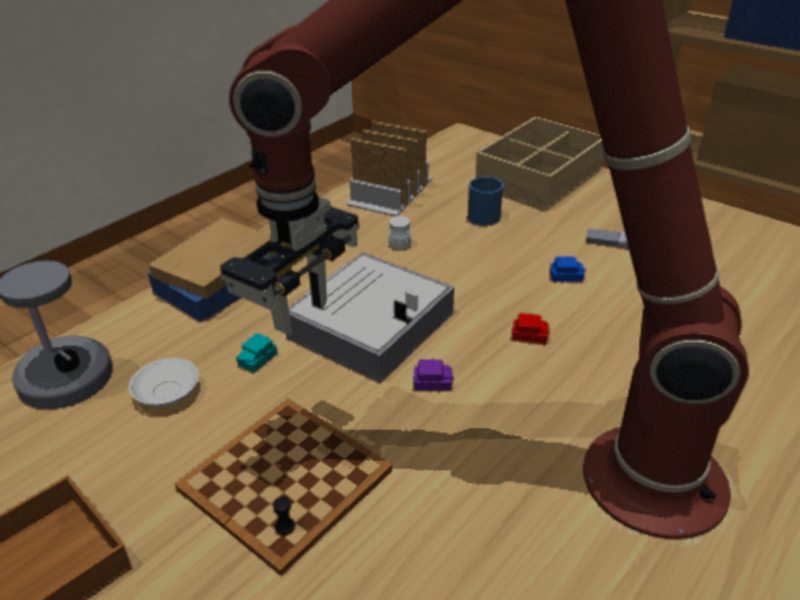

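View pics/t15b.png

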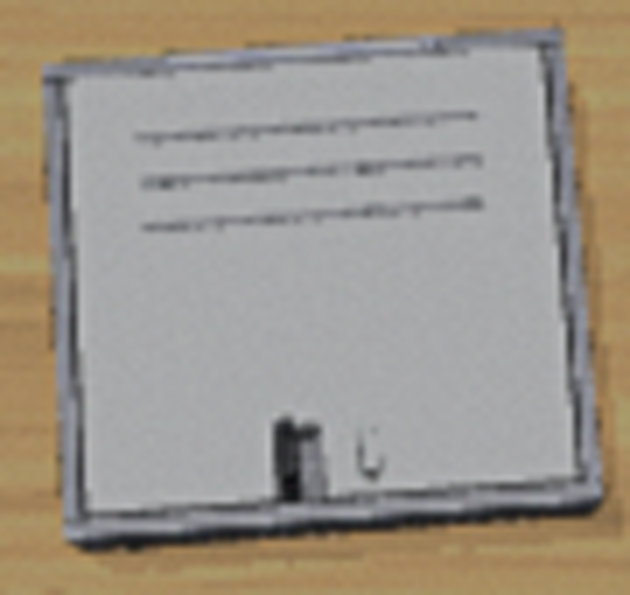

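View pics/s15c.png

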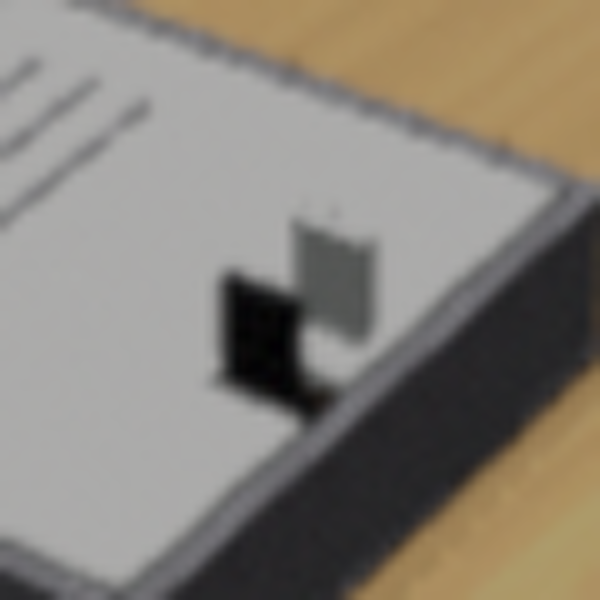

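```bash
python3 -c "
from h import *
d=np.load('pics/s15.npy');d0=np.load('pics/s0.npy')
for f in (d,d0):
    W=cloud('side',f);Z=W[...,2];m=np.zeros(Z.shape,bool);m[312:345,172:192]=1;print(rect(W,m&(Z>.03)&(Z<.1)))
s=monitor.state();print(s['contact_force'],s['position'],s['clock'],manip.sign_off())"
```

```text
(189, [array([338.9, 400.5]), array([22.1, 25.6]), np.float64(42.0)], array([334.7, 404.6,  63.9]))
(190, [array([338.3, 401.5]), array([22.1, 23.7]), np.float64(39.1)], array([335.1, 404.2,  64.9]))
the job is handed in; nothing more can be done
[-0.18359203 -0.98951928 -0.28567576] [0.43197248 0.25203669 0.23641367] 35.8167 None
```

The job is done and handed in at about 36 s: all three outcrops that were there are inside the plinth box, with the cover shut. One had stood on the cover and two on the table.

I moved the cover's rock onto the board and let go. I then pinched the tab in, swung the cover to about 1.69 rad, and put all three rocks upright on the well floor, clear of the catch block. Finally I lowered the cover with the tab held in and released it.

**Last checks:**
- **Cover:** its heights match the start to about 1 mm, so it is flush.
- **Tab:** it is back out at its starting position, its outer face +21 mm from the box's centre line. I did not tug the cover to test the hook.
- **Rook, dish, jar and mug:** all are within about 1 mm of where they started. The top view of the rook was hidden by the arm, so I checked it with the side camera.
- **Robot:** the gripper was open and touching nothing.

I noticed no rock being knocked aside and no slackening of the grip.

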